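# Sort the demonstration ware into its trays

### The job

The demonstration is over, so put the small ware away: stand the two dropper bottles in the grey tray, one in each bay, the two rubber stoppers side by side flat on the floor of the round steel dish, and the porcelain crucible in the small square wooden tray. Keep everything upright all the while, and leave the glass beaker and the brown jar standing where they are.

Things in the scene. Friction and masses are not known exactly. Their poses are not given: they have to be found in the camera images.
- bottle1_mid (a point): small squeeze dropper bottle of milky cream plastic with a white pointed nozzle, standing upright: straight body 34 mm in diameter up to 56 mm height, then cap and cone tip, 90 mm tall in all, about 60 g. The point is its centre, half-way up (45 mm above its base); z is up along the bottle. The two bottles are alike
- bottle2_mid (a point): small squeeze dropper bottle of milky cream plastic with a white pointed nozzle, standing upright: straight body 34 mm in diameter up to 56 mm height, then cap and cone tip, 90 mm tall in all, about 60 g. The point is its centre, half-way up (45 mm above its base); z is up along the bottle. The two bottles are alike
- stopper1_mid (a point): plain brown rubber stopper, solid, standing on its wide end: 42 mm in diameter at the bottom, 38 mm at the top, 44 mm tall, about 60 g. The point is its centre, half-way up (22 mm above its base); z is up. The two stoppers are alike
- stopper2_mid (a point): plain brown rubber stopper, solid, standing on its wide end: 42 mm in diameter at the bottom, 38 mm at the top, 44 mm tall, about 60 g. The point is its centre, half-way up (22 mm above its base); z is up. The two stoppers are alike
- crucible_mid (a point): white porcelain crucible, an open cup standing upright: 42 mm in outer diameter at the rim, 36 mm at the foot, wall 3 mm, 52 mm tall, about 60 g. The point is its centre, half-way up (26 mm above its base); z is up
- bay_tray: grey plastic tray, fixed to the bench, with two square bays side by side: outside 60 mm (its x) by 116 mm (its y), walls 4 mm thick and 22 mm high, floor 4 mm thick. A 4 mm divider across its middle makes two bays of 52 by 52 mm, centred 28 mm either side of the tray's centre along its y axis. Origin: centre of the underside, on the bench
- dish: round flat steel dish, fixed to the bench: 120 mm outer diameter, inside diameter 114 mm, rim 12 mm high, floor 4 mm thick. Origin: centre of the underside, on the bench
- square_tray: small square tray of pale wood, fixed to the bench: outside 80 by 80 mm along its x and y, one bay of 72 by 72 mm, walls 4 mm thick and 14 mm high, floor 4 mm thick. Origin: centre of the underside, on the bench
- beaker_mid (a point): bystander: empty clear glass beaker, 68 mm in diameter, 92 mm tall, standing loose among the things to sort. The point is its centre, 46 mm above its base
- jar_mid (a point): bystander: brown glass jar with a blank white label and black cap, 58 mm in diameter, 72 mm tall, standing loose among the trays. The point is its centre, 36 mm above its base

How it is judged:
By the outcome, as a careful person would: the job done as asked, in the order asked, and still so for the second after the job is handed in, with the robot touching nothing.
It also fails if it takes over 120 s, if anything falls off the work surface, if the arm or the gripper's body presses on something with over 40 N, if the wrist force passes 120 N, or if a joint passes its speed limit or range.

### The arm

A 6-joint arm with a two-finger parallel gripper is mounted at the origin on the work surface. World frame = base frame: x ahead of the robot, y to its left, z up, the work surface at z = 0. Lengths are in mm, angles in rad, forces in N, time in s.
With the tool pointing down it reaches from about 275 to 1000 mm from the base axis. Payload 8.4 kg.
Tool frame: the origin (TCP) lies at the very end of the fingers, on their centre line; the grasp point (between the pads) lies 19 mm behind it; x points along the fingers, y is the direction in which the jaws open and shut, and the axes are right-handed (so a half turn about x gives the same grasp; the last joint's range is limited). The gripper opens to 85 mm and grips with 20 to 120 N. Pads are 22 mm wide; open, the fingers measure 114 mm over their backs; the gripper's body (76 mm by 85 mm) begins 54 mm behind the grasp point. The pads swing forward as they close: fully open they stand 13 mm farther back than shut.
Start: joints at [-0.002, 0.353, 1.633, -0, 1.155, -0.002], TCP at [625.002, -0, 231.281] pointing down, gripper open.
Joint ranges: [-2.63, 2.63], [-0.92, 2.1], [0.06, 2.66], [-1.3, 4.44], [0, 2.69], [-3.02, 3.02]. Speed limits (rad/s): [2.22, 2.22, 2.79, 3.14, 3.14, 3.14].

### API

Orientations are given as [roll, pitch, yaw] about the fixed x, y, z axes, in that order (R = Rz(yaw) Ry(pitch) Rx(roll)).
In Python, from rig import r, grab_frame, camera_params, sign_off gives the robot as it stands.
- The arm moves only by the tool drive_tool, never from a script. Its argument "rows" is one flat list of numbers, 7 for each row, row after row: the shift along the tool's x, y, z in mm, then the turn, a rotation vector about the tool's x, y, z in degrees, then the opening in per cent of the stroke, from 0 (shut) to 100 (fully open). In form: [x, y, z, rx, ry, rz, fingers, x, y, z, rx, ry, rz, fingers, ...]. A call has 1 to 10 rows; each row is the pose to reach, as a shift and turn from the pose measured when the call began, along the tool's axes at that moment; what a row does not reach only later rows make up. A row lasts 1/8 s, in which the tool goes at most 62.5 mm and 10.7 degrees, less where a joint would pass 70% of its speed; a pose out of reach is approached as far as the arm can. A call with a gripper value outside its range is refused whole. The fingers move at their own pace and stop on an object; "newtons" is the grip in N (left out, the last holds). Time passes only in rows, so rows that repeat a pose let the fingers close. It gives the time, the measured TCP pose, the force and the opening at its end, in the units of the state.
- r.sense(): the state, without advancing time (a new reading comes with each control period).
- grab_frame(name): name is "scene" or "side" or "wrist"; returns the picture (420x560x3 uint8, red, green, blue); there is no depth.
- camera_params(name): a dict with "vertical_fov" (degrees; the focal length in pixels is half the picture's height over the tangent of half this angle, whatever the lens; pixels are square), "cx", "cy" (the principal point, pixels), "k1" (the pictures are not rectified: a ray, as slopes to the right and down, at radius r is drawn at 1 + k1 r^2 times it, then the intrinsics apply), "pose" (4x4, takes a point from camera to world coordinates); the wrist camera has in their place "tool_from_camera" (4x4, takes a point from camera to tool coordinates, whose origin is the TCP and whose axes are the tool frame's). Camera axes: x right, y down, z forward; pixel columns grow to the right and rows downward; lengths in mm; the calibration is good to about 2 mm. A picture is of the moment at which its call begins: read the wrist's pose just before it. camera_params takes no time and is no camera call.
- sign_off(): hands the job in, once; it reports no verdict.
The state is a dict: "clock": time; "qpos": joint angles; "qvel": joint speeds; "joint_efforts": joint torques, N m; "eef_pos": TCP position; "tcp_rot": TCP orientation; "contact_force": force on the tool from outside, world axes, zero at the start; "wrist_torque": the same for the moment, N m; "opening": opening from 0.0 (shut) to 1.0 (fully open).
Only numpy, scipy, OpenCV 4.12 (cv2) and the standard library are available. Lean on these libraries where they do the work, as an engineer would, in place of code of your own. Each camera call takes 0.05 s, during which the arm holds its last target.

## Working session

There is one attempt and no reset: what is moved stays moved. The work goes in short steps, Python scripts to look and compute and a tool call to move; the robot and the scene stay as the last step left them, time stands still between calls to the robot, and variables do not carry over. Pictures are saved under pics/ and viewed, and the job is handed in when it is done.

Besides the shell and the picture viewer there is one more tool, called after "Request:" as name(argument=value, ...) on one line, values as JSON. drive_tool: Moves the arm, as the interface text tells. Its arguments: {"type":"object","properties":{"rows":{"type":"array","items":{"type":"number"}},"newtons":{"type":"number"}},"required":["rows"]}

```bash
ls; mkdir -p pics
python3 - <<'E'
from rig import r, grab_frame, camera_params
import cv2
print(r.sense())
for n in ["scene","side","wrist"]:
    print(n,camera_params(n))
    cv2.imwrite(f"pics/{n}0.png",grab_frame(n)[:,:,::-1])
E
```

```text
pics
{'clock': 0.0, 'qpos': array([-2.43974903e-03,  3.53631621e-01,  1.63413070e+00, -4.15509095e-05,
        1.15519352e+00, -2.42966072e-03]), 'qvel': array([-0.00142601,  0.00014469, -0.00042902,  0.00042043, -0.00057222,
       -0.00032477]), 'joint_efforts': array([-2.03471049e-03, -6.05236173e+01, -3.42063046e+01, -2.62302356e-04,
        9.48130677e-03,  3.61521288e-06]), 'eef_pos': array([ 6.24529098e+02, -3.67201938e-02,  2.30573471e+02]), 'tcp_rot': array([-1.54536395,  1.56943261, -3.11615357]), 'contact_force': array([ 0.27548753,  0.49014953, -0.25729439]), 'wrist_torque': array([0.00180234, 0.03046317, 0.00527449]), 'opening': 1.0001527741816758}
scene {'vertical_fov': 57.91478420868203, 'cx': 281.7978833384656, 'cy': 209.55009836604555, 'k1': -0.10389795034206877, 'pose': array([[-8.08830235e-01,  4.10227850e-01, -4.21315514e-01,
         9.07685621e+02],
       [ 5.88036005e-01,  5.67541003e-01, -5.76290610e-01,
         5.45526920e+02],
       [ 2.70337100e-03, -7.13869961e-01, -7.00273069e-01,
         7.16813556e+02],
       [ 0.00000000e+00,  0.00000000e+00,  0.0
[... 294 characters left out ...]
,  5.82290679e-01,
        -4.98400417e+02],
       [ 7.09992077e-04, -6.80026442e-01, -7.33187243e-01,
         6.99318778e+02],
       [ 0.00000000e+00,  0.00000000e+00,  0.00000000e+00,
         1.00000000e+00]])}
wrist {'vertical_fov': 67.45839595229279, 'cx': 276.42424295174607, 'cy': 207.66429156149584, 'k1': -0.03126519153430855, 'tool_from_camera': array([[ 1.65000730e-03, -2.72142604e-01,  9.62255517e-01,
        -1.44041485e+02],
       [ 9.99998552e-01,  4.87563687e-05, -1.70093723e-03,
         1.06790289e+00],
       [ 4.15981401e-04,  9.62256931e-01,  2.72142290e-01,
        -6.94625688e+01],
       [ 0.00000000e+00,  0.00000000e+00,  0.00000000e+00,
         1.00000000e+00]])}
```

View pics/scene0.png

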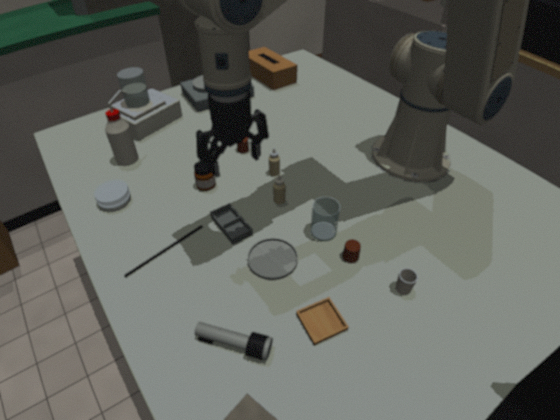

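View pics/side0.png

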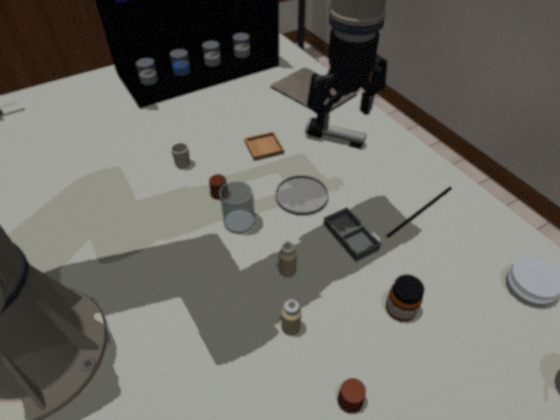

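View pics/wrist0.png

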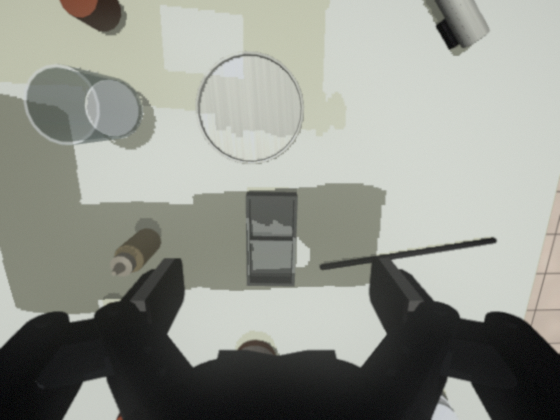

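```bash
cat > h.py <<'E'
import numpy as np, cv2
from scipy.spatial.transform import Rotation as R
from rig import r, grab_frame, camera_params
def K(n):
    p=camera_params(n); f=210/np.tan(np.radians(p["vertical_fov"]/2))
    return np.array([[f,0,p["cx"]],[0,f,p["cy"]],[0,0,1.]]),np.array([p["k1"],0,0,0,0.])
def tool(s=None):
    s=s or r.sense(); T=np.eye(4); T[:3,:3]=R.from_euler('xyz',s["tcp_rot"]).as_matrix(); T[:3,3]=s["eef_pos"]; return T
def pose(n,T=None):
    p=camera_params(n)
    return p["pose"] if "pose" in p else (tool() if T is None else T)@p["tool_from_camera"]
def ray(n,uv,T=None):
    k,d=K(n); u=cv2.undistortPoints(np.array(uv,float).reshape(-1,1,2),k,d).reshape(-1,2)
    P=pose(n,T); D=np.c_[u,np.ones(len(u))]@P[:3,:3].T
    return P[:3,3],D
def onplane(n,uv,z,T=None):
    o,D=ray(n,uv,T); return o+D*((z-o[2])/D[:,2])[:,None]
def proj(n,X,T=None):
    k,d=K(n); P=np.linalg.inv(pose(n,T)); rv,_=cv2.Rodrigues(P[:3,:3])
    return cv2.projectPoints(np.array(X,float).reshape(-1,1,3),rv,P[:3,3],k,d)[0].reshape(-1,2)
def tri(obs):
    A=np.zeros((3,3));b=np.zeros(3)
    for n,uv,T in obs:
        o,D=ray(n,[uv],T);d=D[0]/np.linalg.norm(D[0]);M=np.eye(3)-np.outer(d,d);A+=M;b+=M@o
    return np.linalg.solve(A,b)
def snap(n,name):
    T=tool(); im=grab_frame(n)[:,:,::-1].copy(); cv2.imwrite(f"pics/{name}.png",im); return im,T
def crop(im,x0,y0,w,h,s,name):
    c=cv2.resize(im[y0:y0+h,x0:x0+w],None,fx=s,fy=s,interpolation=cv2.INTER_CUBIC)
    c=np.clip(c.astype(float)*1.5,0,255).astype(np.uint8)
    cv2.imwrite(f"pics/{name}.png",c)
E
python3 - <<'E'
from h import *
im=cv2.imread("pics/scene0.png"); crop(im,170,120,260,195,3,"s1")
im=cv2.imread("pics/side0.png"); crop(im,160,120,280,160,2.8,"d1"); crop(im,260,220,200,200,3,"d2")
E
```

```text
(no output)
```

View pics/s1.png

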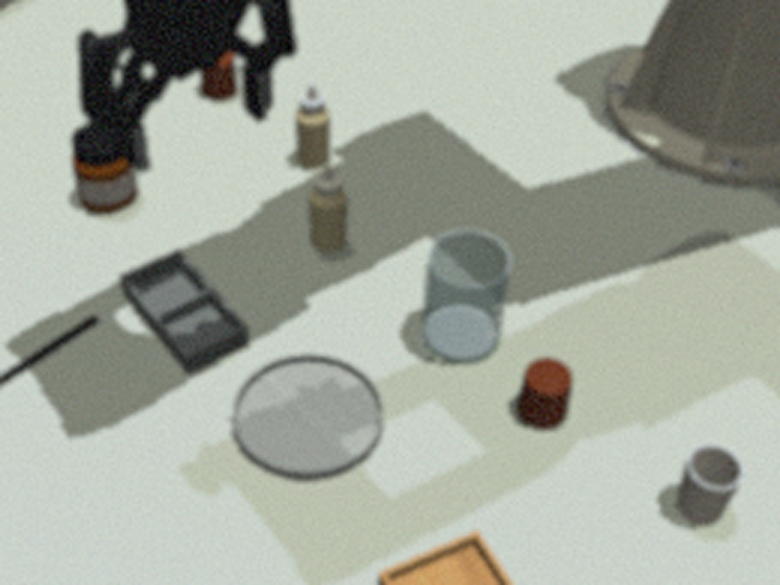

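View pics/d1.png

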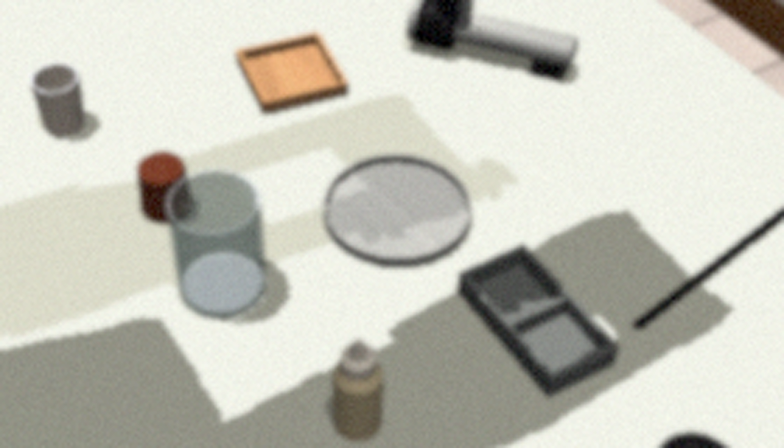

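View pics/d2.png

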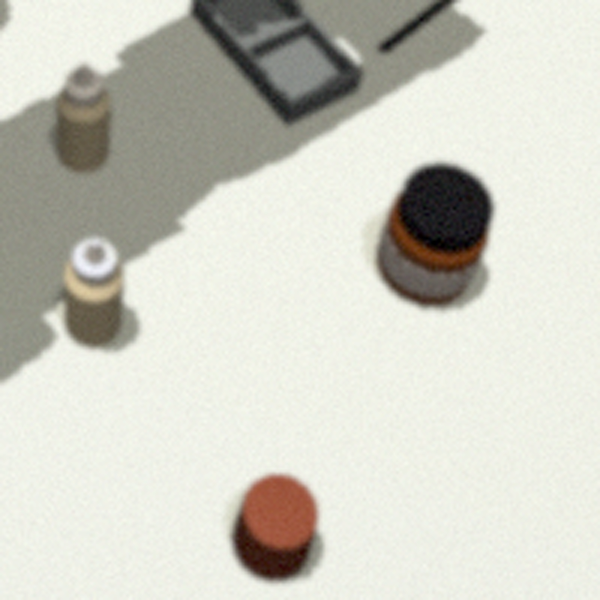

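Run:
```python
from h import *
np.set_printoptions(precision=1,suppress=True)
s=lambda x,y:(170+x/3,120+y/3); d1=lambda x,y:(160+x/2.8,120+y/2.8); d2=lambda x,y:(260+x/3,220+y/3)
for n,a,b,z in [("botA",s(312,90),d2(95,254),90),("botB",s(329,168),d2(84,70),90),("stF",s(548,376),d1(163,167),44),("stN",s(218,63),d2(281,510),44),("cruc",s(712,466),d1(58,79),52),("dish",s(308,416),d1(398,210),12),("beak",s(470,262),d1(214,203),92),("jar",s(106,140),d2(446,205),72)]:
    print(n,tri([("scene",a,0),("side",b,0)]),onplane("scene",[a],z)[0],onplane("side",[b],z)[0])
print("bay d1 top corners",onplane("side",[d1(460,283),d1(525,248),d1(616,350),d1(550,380)],22)[:,:2])
print("bay s1",onplane("scene",[s(122,276),s(180,254),s(246,328),s(190,358)],22)[:,:2])
print("bay wrist",onplane("wrist",[(246,190),(297,190),(297,287),(246,287)],22)[:,:2])
print("sq d1",onplane("side",[d1(236,50),d1(320,36),d1(346,83),d1(266,102)],14)[:,:2])
im=cv2.imread("pics/scene0.png"); crop(im,290,290,70,60,8,"s2")
im=cv2.imread("pics/wrist0.png"); crop(im,0,0,560,420,1.4,"w1")
```

```text
botA [ 400.4 -189.5   79.7] [ 407.5 -176.9   90. ] [ 398.1 -195.4   90. ]
botB [459.3 -80.8  84.2] [462.  -74.1  90. ] [458.3 -85.8  90. ]
stF [439.3 181.9  41.3] [439.3 184.1  44. ] [439.6 177.5  44. ]
stN [ 416.9 -340.7   34.4] [ 422.3 -326.6   44. ] [ 415.7 -344.1   44. ]
cruc [407.2 319.   48.9] [407.5 320.7  52. ] [407.4 313.2  52. ]
dish [594.8  78.1   1.5] [597.8  86.1  12. ] [590.5  68.3  12. ]
beak [438.2  82.4  85.9] [441.2  87.6  92. ] [437.   75.4  92. ]
jar [ 590.6 -257.7   64.9] [ 591.3 -245.2   72. ] [ 590.3 -262.2   72. ]
bay d1 top corners [[ 582.8  -28.2]
 [ 645.8  -24.4]
 [ 641.4 -137.5]
 [ 585.  -134.5]]
bay s1 [[ 645.2 -127.4]
 [ 590.1 -121.7]
 [ 590.9  -12.9]
 [ 645.5  -11.7]]
bay wrist [[ 589.9   -9.3]
 [ 648.5   -9.3]
 [ 650.7 -134. ]
 [ 586.5 -134.1]]
sq d1 [[574.4 316. ]
 [650.5 294.6]
 [635.9 223.8]
 [562.9 237.5]]
```

View pics/s2.png

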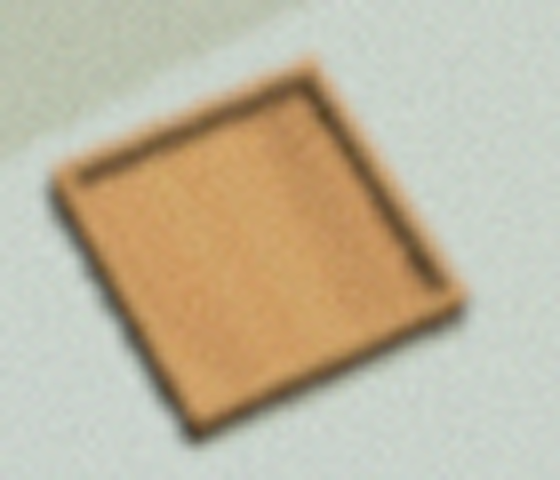

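View pics/w1.png

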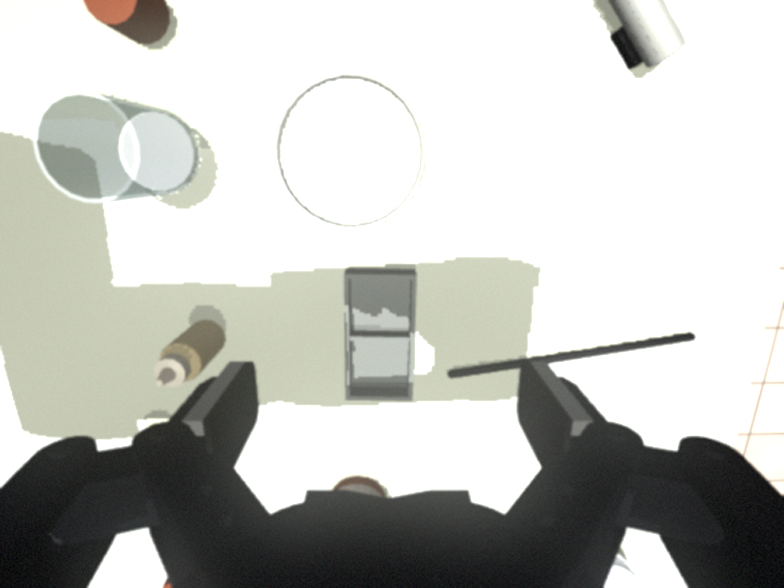

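Run:
```python
from h import *
np.set_printoptions(precision=1,suppress=True)
T=tool();print(T); print(pose("wrist"))
w=lambda x,y:(x/1.4,y/1.4)
print("dish",onplane("wrist",[w(350,151)],12),"diam pts",onplane("wrist",[w(278,151),w(423,151),w(350,76),w(350,226)],12))
print("beaker rim",onplane("wrist",[w(88,149)],92),"base",onplane("wrist",[w(159,152)],4))
print("botB tip",onplane("wrist",[w(160,380)],90))
print("stF top",onplane("wrist",[w(111,0)],44))
for n in ["scene","side"]:
    im=cv2.imread(f"pics/{n}0.png")
    for X,c in [((0,0,0),(0,0,255)),((594,78,12),(0,255,0)),((618,-70,22),(255,0,0)),(T[:3,3],(255,0,255))]:
        p=proj(n,[X])[0]; print(n,X,p); cv2.circle(im,tuple(int(v) for v in p),3,c,-1)
    a=np.linspace(0,6.3,60); 
    for cx,cy in [(594,78)]:
        for p in proj(n,np.c_[cx+60*np.cos(a),cy+60*np.sin(a),0*a+12]): cv2.circle(im,tuple(int(v) for v in p),1,(0,255,0),-1)
    cv2.imwrite(f"pics/{n}_p.png",im)
```

```text
[[ -0.    1.    0.  624.6]
 [ -0.    0.   -1.   -0. ]
 [ -1.   -0.    0.  230.7]
 [  0.    0.    0.    1. ]]
[[  1.    0.   -0.  625.9]
 [ -0.   -1.   -0.3  69.5]
 [ -0.    0.3  -1.  374.8]
 [  0.    0.    0.    1. ]]
dish [[595.7  81.3  12. ]] diam pts [[538.8  81.5  12. ]
 [653.2  81.3  12. ]
 [596.9 135.9  12. ]
 [594.4  22.2  12. ]]
beaker rim [[438.8  81.2  92. ]] base [[439.4  81.8   4. ]]
botB tip [[461.2 -78.1  90. ]]
stF top [[438.9 179.6  44. ]]
scene (0, 0, 0) [410.2 156.4]
scene (594, 78, 12) [272.  255.7]
scene (618, -70, 22) [230.9 220.5]
scene [624.6  -0.  230.7] [236.2 171. ]
side (0, 0, 0) [ 32.3 350.6]
side (594, 78, 12) [301.1 191.8]
side (618, -70, 22) [350.  227.5]
side [624.6  -0.  230.7] [342.5 125.3]
```

View pics/scene_p.png

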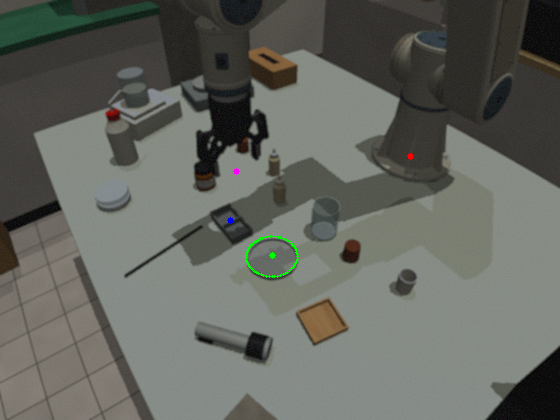

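View pics/side_p.png

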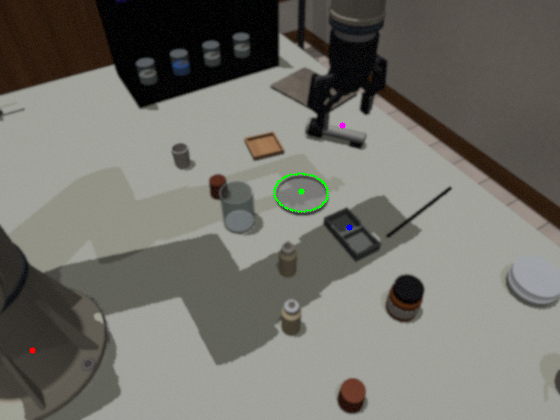

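Request:
drive_tool(rows=[15, -40, 20, 0, 0, 0, 100, 35, -85, 40, 0, 0, 0, 100, 55, -130, 60, 0, 0, 0, 100, 70, -164, 79, 0, 0, 0, 100, 70, -164, 79, 0, 0, 0, 100], newtons=30)

```text
clock: 0.78
eef_pos: [457.3, -79.5, 159.7]
tcp_rot: [-1.662, 1.566, 3.049]
contact_force: [-0.3, -0.5, 0.5]
opening: 0.999
```

Run:
```python
from h import *
im,T=snap("wrist","w2"); print(r.sense()["eef_pos"],r.sense()["qvel"],r.sense()["contact_force"])
np.save("T2.npy",T)
for z in (0,56,90): print(z,proj("wrist",[[460.5,-79,z]],T))
```

```text
[459.71760396 -79.31968391 160.68533378] [ 0.02139211  0.00926929 -0.05597168  0.00344608 -0.00315825  0.00694993] [ 0.46085248 -0.0416387   0.04245043]
0 [[279.91968515 191.21016286]]
56 [[280.20624327 206.37203319]]
90 [[280.44695506 219.13084712]]
```

View pics/w2.png

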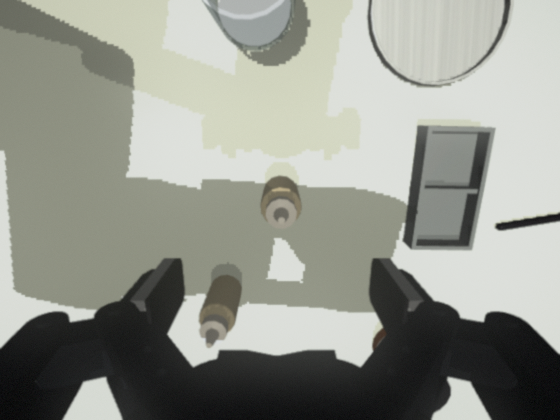

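Run:
```python
from h import *
np.set_printoptions(precision=1,suppress=True)
T=np.load("T2.npy"); print(T)
print(onplane("wrist",[(281,217)],90,T),"A",onplane("wrist",[(210,341)],90,T))
print(onplane("wrist",[(418,126),(494,128),(472,249),(404,247)],22,T))
T=np.load("T2.npy")
im=cv2.imread("pics/w2.png");crop(im,380,100,140,170,4,"c2")
```

```text
[[ -0.    1.   -0.  457.3]
 [  0.   -0.   -1.  -79.5]
 [ -1.   -0.   -0.  159.7]
 [  0.    0.    0.    1. ]]
[[460.9 -77.4  90. ]] A [[ 403.6 -182.7   90. ]]
[[ 580.7  -15.7   22. ]
 [ 648.6  -17.    22. ]
 [ 647.9 -131.6   22. ]
 [ 580.6 -129.3   22. ]]
```

View pics/c2.png

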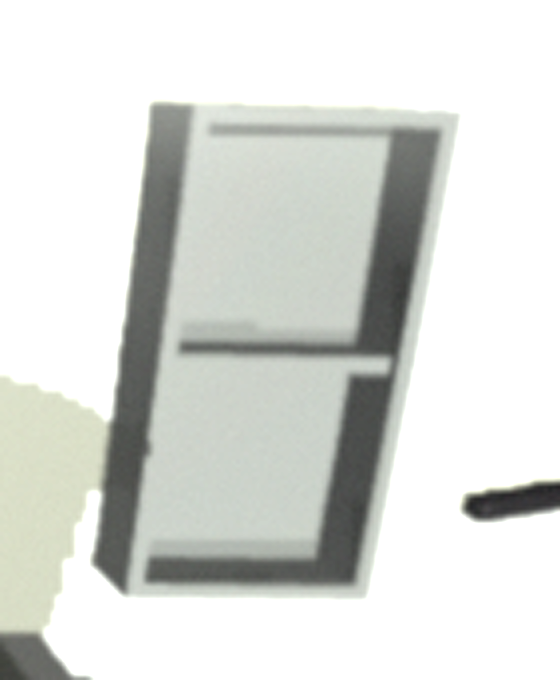

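Run:
```python
from h import *
np.set_printoptions(precision=1,suppress=True)
T=np.load("T2.npy")
c=onplane("wrist",[(428,126.2),(494.2,128.7),(472,249.2),(412.5,248.5)],22,T);print(c,c.mean(0))
print(r.sense()["eef_pos"])
```

```text
[[ 589.6  -15.9   22. ]
 [ 648.9  -17.5   22. ]
 [ 647.9 -131.9   22. ]
 [ 589.1 -130.9   22. ]] [618.9 -74.   22. ]
[459.7 -79.3 160.7]
```

Request:
drive_tool(rows=[40, 1, -1, 0, 0, 0, 100, 80, 1, -1, 0, 0, 0, 100, 115, 1, -1, 0, 0, 0, 100, 136, 1, -1, 0, 0, 0, 100, 136, 1, -1, 0, 0, 0, 100, 136, 1, -1, 0, 0, 0, 60, 136, 1, -1, 0, 0, 0, 30, 136, 1, -1, 0, 0, 0, 30, 136, 1, -1, 0, 0, 0, 30, 136, 1, -1, 0, 0, 0, 30], newtons=30)

```text
clock: 2.08
eef_pos: [461.1, -78.4, 25.6]
tcp_rot: [-1.453, 1.571, -3.025]
contact_force: [-0.4, 0.4, 6.9]
opening: 0.386
```

Run:
```python
from h import *
im,T=snap("side","d3"); s=r.sense();print(s["eef_pos"],s["opening"],s["contact_force"]);crop(im,200,130,200,160,3.8,"d3c")
```

```text
[461.10514192 -78.40566239  25.59292706] 0.3880197675140306 [-0.42333402  0.40188951  6.64925521]
```

View pics/d3c.png

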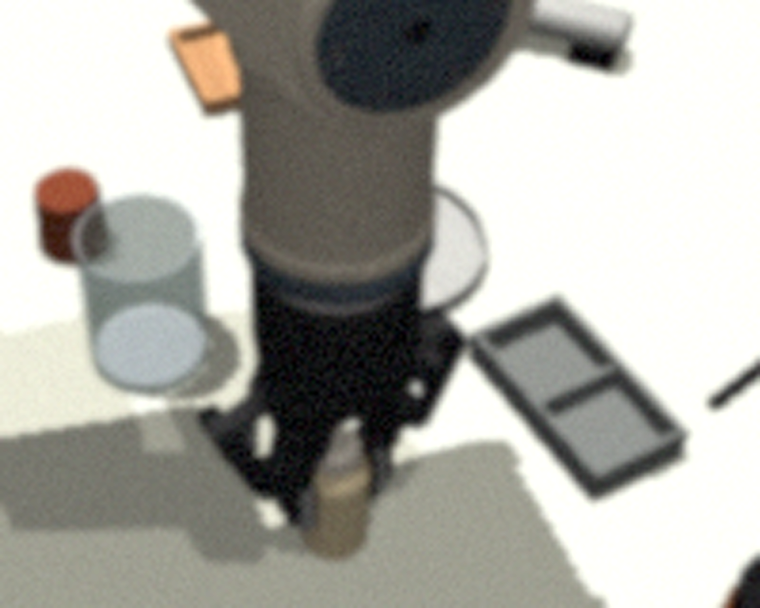

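Request:
drive_tool(rows=[-10, 0, 0, 0, 0, 0, 30, -30, 0, 0, 0, 0, 0, 30, -60, 0, 0, 0, 0, 0, 30, -75, 0, 0, 0, 0, 0, 30, -75, 0, 0, 0, 0, 0, 30])

```text
clock: 2.75
eef_pos: [461.9, -78.6, 101.7]
tcp_rot: [1.382, 1.568, -0.19]
contact_force: [0.1, 0.5, -0.6]
opening: 0.389
```

Run:
```python
from h import *
im,T=snap("side","d4"); s=r.sense();print(s["eef_pos"],s["opening"],s["contact_force"]);crop(im,200,130,200,160,3.8,"d4c")
```

```text
[461.29042982 -78.45047792 100.81315507] 0.3915913223679289 [-0.46970256  0.14620486 -1.30642776]
```

View pics/d4c.png

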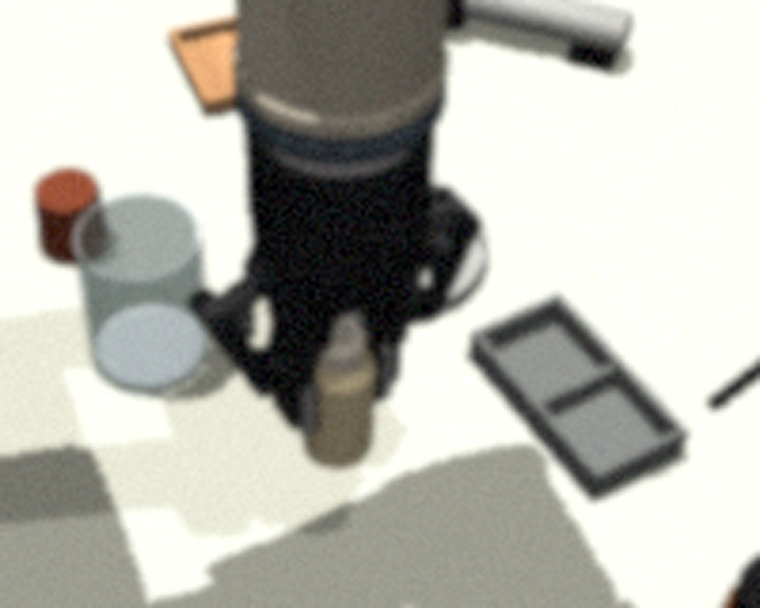

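Request:
drive_tool(rows=[0, 20, -4, 0, 0, 0, 30, 0, 50, -10, 0, 0, 0, 30, 0, 80, -17, 0, 0, 0, 30, 0, 110, -23, 0, 0, 0, 30, 0, 135, -28, 0, 0, 0, 30, 0, 150, -32, 0, 0, 0, 30, 0, 157, -33, 0, 0, 0, 30, 0, 157, -33, 0, 0, 0, 30, 0, 157, -33, 0, 0, 0, 30])

```text
clock: 3.92
eef_pos: [617.4, -45.9, 100.7]
tcp_rot: [-0.85, 1.571, -2.423]
contact_force: [-0.4, -1.0, -0.9]
opening: 0.389
```

Run:
```python
from h import *
T=tool();im,_=snap("wrist","w5"); s=r.sense();print(s["eef_pos"],s["opening"],s["contact_force"])
print(proj("wrist",[[618.5,-15.5,22],[588.5,-15.5,22],[648.5,-15.5,22],[618.5,-131.5,22]],T))
```

```text
[617.55195802 -45.84986277 100.87513766] 0.3887656248435171 [-0.22535264  0.8124296  -0.622291  ]
[[276.91007657 175.51222181]
 [235.02352418 175.60721161]
 [318.82148589 175.45293571]
 [277.16006399 315.87306317]]
```

View pics/w5.png

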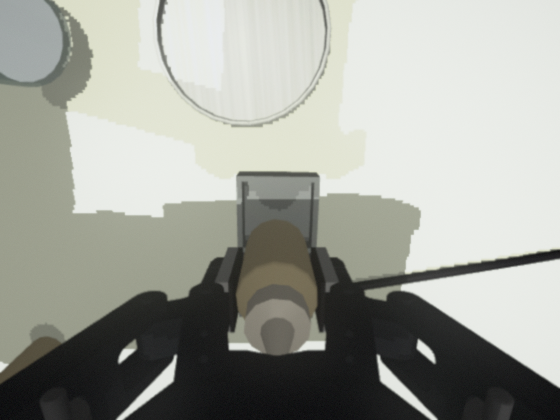

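Request:
drive_tool(rows=[20, 1, -1, 0, 0, 0, 30, 40, 1, -1, 0, 0, 0, 30, 55, 1, -1, 0, 0, 0, 30, 65, 1, -1, 0, 0, 0, 30, 70.5, 1, -1, 0, 0, 0, 30, 70.5, 1, -1, 0, 0, 0, 30, 70.5, 1, -1, 0, 0, 0, 30])

```text
clock: 4.85
eef_pos: [618.9, -44.9, 30.6]
tcp_rot: [1.309, 1.57, -0.264]
contact_force: [-0.2, 0.1, -0.7]
opening: 0.389
```

Run:
```python
from h import *
T=tool();im,_=snap("wrist","w6"); s=r.sense();print(s["eef_pos"],s["opening"],s["contact_force"])
im,_=snap("side","d6");crop(im,250,120,170,160,3.7,"d6c")
```

```text
[618.84448744 -44.8949092   30.64118474] 0.3911790318583099 [-0.63307522  0.34220028 -1.07182031]
```

View pics/d6c.png

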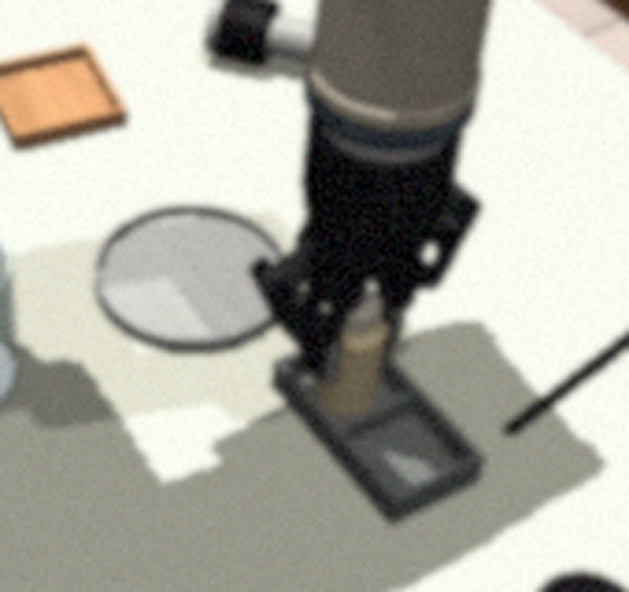

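View pics/w6.png

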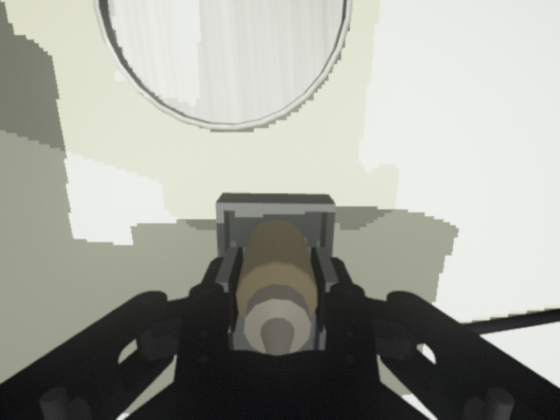

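Request:
drive_tool(rows=[1, 0, 0, 0, 0, 0, 30, 1, 0, 0, 0, 0, 0, 50, 1, 0, 0, 0, 0, 0, 75, 1, 0, 0, 0, 0, 0, 100, 1, 0, 0, 0, 0, 0, 100, -15, 0, 0, 0, 0, 0, 100, -50, 0, 0, 0, 0, 0, 100, -100, 0, 0, 0, 0, 0, 100, -125, 0, 0, 0, 0, 0, 100, -125, 0, 0, 0, 0, 0, 100])

```text
clock: 6.2
eef_pos: [620.4, -45.0, 159.1]
tcp_rot: [1.473, 1.565, -0.1]
contact_force: [-0.8, 0.1, -0.8]
opening: 0.997
```

Run:
```python
from h import *
T=tool();im,_=snap("wrist","w7"); s=r.sense();print(s["eef_pos"],s["opening"],s["contact_force"])
```

```text
[619.31237159 -44.88704436 157.23850512] 0.997095988619406 [-0.24710897  0.25130829 -0.40429568]
```

View pics/w7.png

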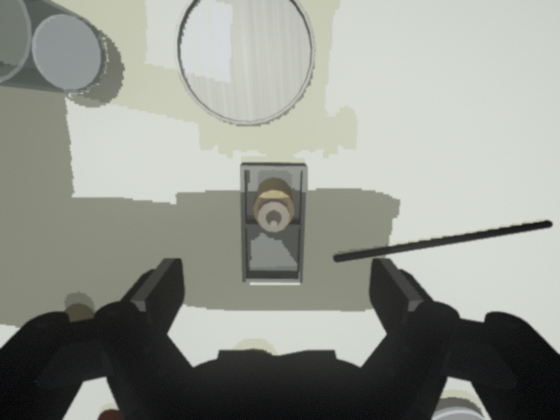

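Request:
drive_tool(rows=[0, -30, 20, 0, 0, 0, 100, 0, -75, 48, 0, 0, 0, 100, 0, -120, 77, 0, 0, 0, 100, 0, -165, 106, 0, 0, 0, 100, 0, -200, 128, 0, 0, 0, 100, 0, -217, 139, 0, 0, 0, 100, 0, -217, 139, 0, 0, 0, 100, 0, -217, 139, 0, 0, 0, 100])

```text
clock: 7.25
eef_pos: [402.5, -183.3, 156.3]
tcp_rot: [1.541, 1.568, -0.032]
contact_force: [-0.4, -0.1, -0.5]
opening: 1.003
```

Run:
```python
from h import *
T=tool();im,_=snap("wrist","w8"); s=r.sense();print(s["eef_pos"],s["opening"],s["contact_force"])
np.save("T8.npy",T)
print(proj("wrist",[[402.5,-184.5,90]],T))
crop(im,180,120,200,150,4,"w8c")
```

```text
[ 402.67762587 -183.17534622  156.33937485] 0.9994795546265736 [-0.50775087 -0.16080222  0.17412695]
[[275.1769248  222.96580964]]
```

View pics/w8.png

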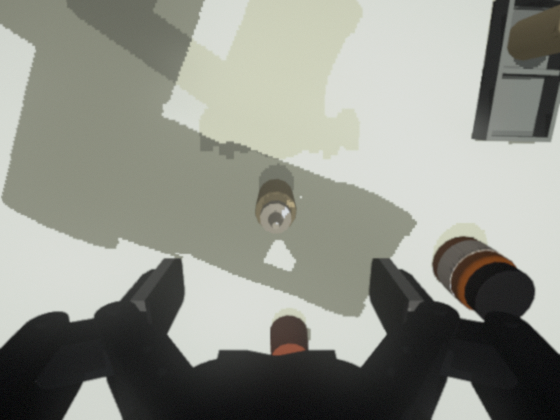

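View pics/w8c.png

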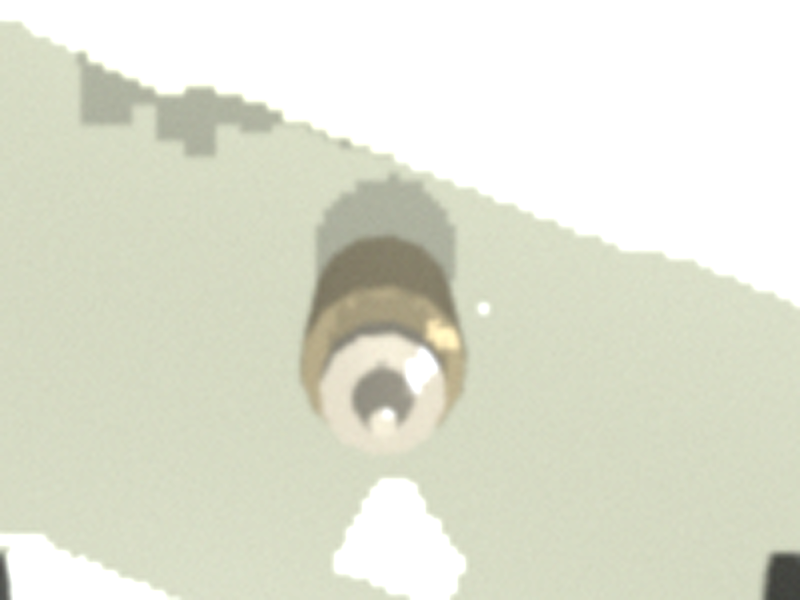

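Request:
drive_tool(rows=[40, 0.5, 2, 0, 0, 0, 100, 80, 0.5, 2, 0, 0, 0, 100, 112, 0.5, 2, 0, 0, 0, 100, 131, 0.5, 2, 0, 0, 0, 100, 131, 0.5, 2, 0, 0, 0, 100, 131, 0.5, 2, 0, 0, 0, 60, 131, 0.5, 2, 0, 0, 0, 30, 131, 0.5, 2, 0, 0, 0, 30, 131, 0.5, 2, 0, 0, 0, 30, 131, 0.5, 2, 0, 0, 0, 30])

```text
clock: 8.55
eef_pos: [404.1, -185.4, 26.2]
tcp_rot: [1.424, 1.566, -0.148]
contact_force: [-1.1, 0.1, 7.8]
opening: 0.391
```

Request:
drive_tool(rows=[-10, 0, 0, 0, 0, 0, 30, -30, 0, 0, 0, 0, 0, 30, -60, 0, 0, 0, 0, 0, 30, -75, 0, 0, 0, 0, 0, 30, -75, 0, 0, 0, 0, 0, 30, -75, 0, 0, 0, 0, 0, 30])

```text
clock: 9.3
eef_pos: [403.3, -185.2, 100.6]
tcp_rot: [1.469, 1.567, -0.104]
contact_force: [-0.3, -0.9, -0.7]
opening: 0.385
```

Run:
```python
from h import *
im,T=snap("side","d9"); s=r.sense();print(s["eef_pos"],s["opening"],s["contact_force"]);crop(im,200,180,200,160,3.8,"d9c")
```

```text
[ 403.17406253 -185.11290241  100.39929404] 0.3877139095211951 [ 0.46009038  0.63197831 -1.72912935]
```

View pics/d9c.png

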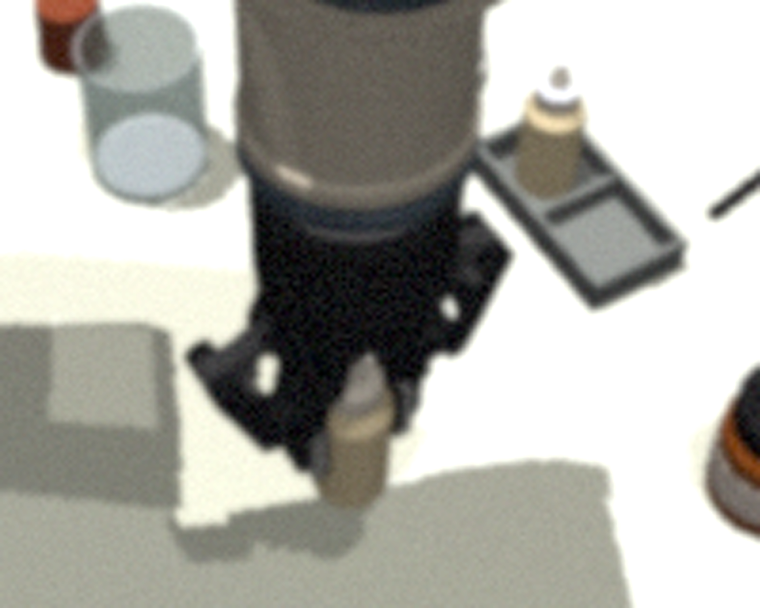

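Request:
drive_tool(rows=[0, 25, -10, 0, 0, 0, 30, 0, 65, -25, 0, 0, 0, 30, 0, 105, -41, 0, 0, 0, 30, 0, 145, -56, 0, 0, 0, 30, 0, 180, -70, 0, 0, 0, 30, 0, 205, -79, 0, 0, 0, 30, 0, 215, -83, 0, 0, 0, 30, 0, 215, -83, 0, 0, 0, 30, 0, 215, -83, 0, 0, 0, 30])

```text
clock: 10.48
eef_pos: [617.0, -102.8, 100.6]
tcp_rot: [1.583, 1.569, 0.011]
contact_force: [0.2, 0.0, -0.7]
opening: 0.382
```

Run:
```python
from h import *
T=tool();im,_=snap("wrist","w10"); s=r.sense();print(s["eef_pos"],s["opening"],s["contact_force"])
im,_=snap("side","d10");crop(im,250,120,200,160,3.7,"d10c")
```

```text
[ 617.11610411 -102.84705291  100.80496127] 0.38633394205468097 [ 0.38325962  0.09281697 -1.16167492]
```

View pics/w10.png

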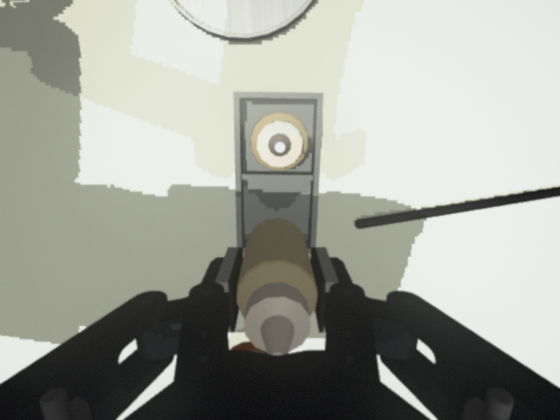

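View pics/d10c.png

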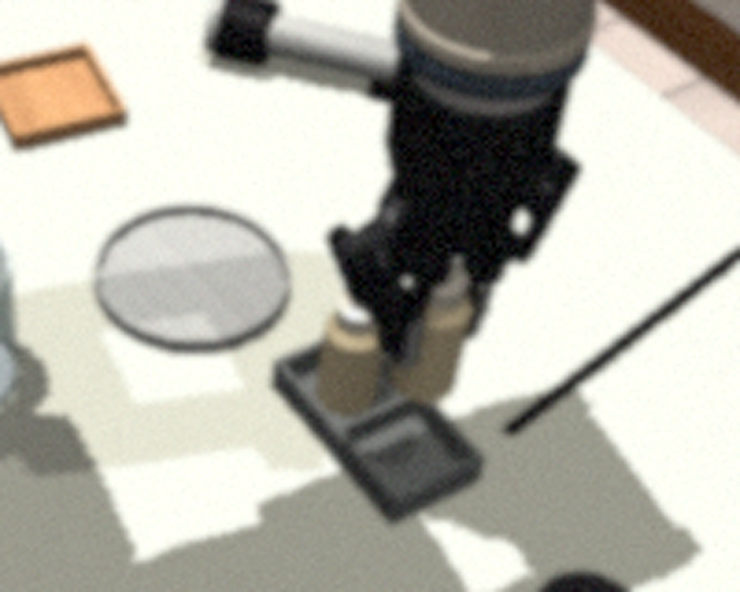

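Request:
drive_tool(rows=[20, 1, -1, 0, 0, 0, 30, 40, 1, -1, 0, 0, 0, 30, 55, 1, -1, 0, 0, 0, 30, 65, 1, -1, 0, 0, 0, 30, 70, 1, -1, 0, 0, 0, 30, 70, 1, -1, 0, 0, 0, 30, 70, 1, -1, 0, 0, 0, 30])

```text
clock: 11.45
eef_pos: [618.9, -101.9, 31.3]
tcp_rot: [1.509, 1.568, -0.064]
contact_force: [0.2, -1.8, -0.3]
opening: 0.385
```

Run:
```python
from h import *
s=r.sense();print(s["eef_pos"],s["opening"],s["contact_force"])
im,_=snap("side","d11");crop(im,250,120,200,160,3.7,"d11c")
```

```text
[ 618.87735563 -101.9293717    31.27835434] 0.384947558154446 [ 0.22265403 -1.82672409 -0.30465811]
```

View pics/d11c.png

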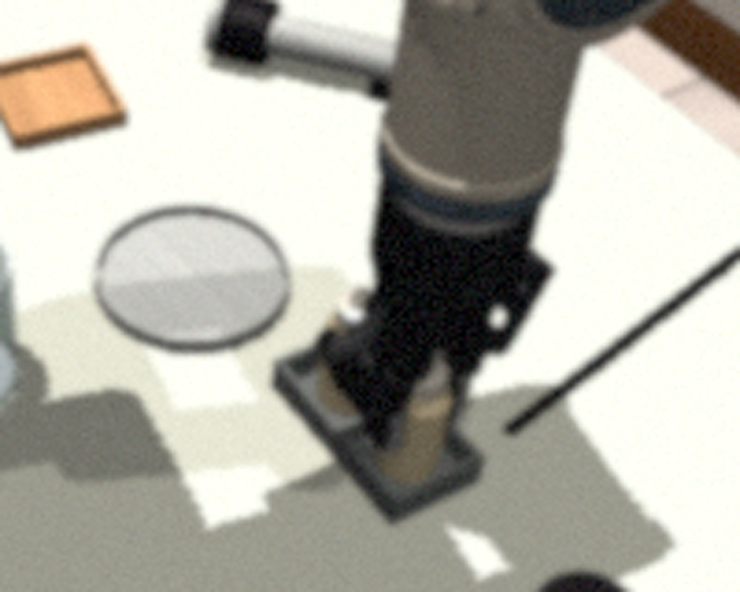

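Request:
drive_tool(rows=[1, 0, 0, 0, 0, 0, 30, 1, 0, 0, 0, 0, 0, 50, 1, 0, 0, 0, 0, 0, 75, 1, 0, 0, 0, 0, 0, 100, 1, 0, 0, 0, 0, 0, 100, -15, 0, 0, 0, 0, 0, 100, -50, 0, 0, 0, 0, 0, 100, -100, 0, 0, 0, 0, 0, 100, -125, 0, 0, 0, 0, 0, 100, -125, 0, 0, 0, 0, 0, 100])

```text
clock: 12.75
eef_pos: [620.1, -102.2, 159.8]
tcp_rot: [1.448, 1.562, -0.125]
contact_force: [0.7, 0.2, 0.3]
opening: 1.0
```

Run:
```python
from h import *
im,T=snap("wrist","w12"); s=r.sense();print(s["eef_pos"],s["opening"],s["contact_force"])
```

```text
[ 618.98241682 -102.03888958  157.90856977] 1.0054120169387524 [-0.32827499  0.5933933  -0.58540745]
```

View pics/w12.png

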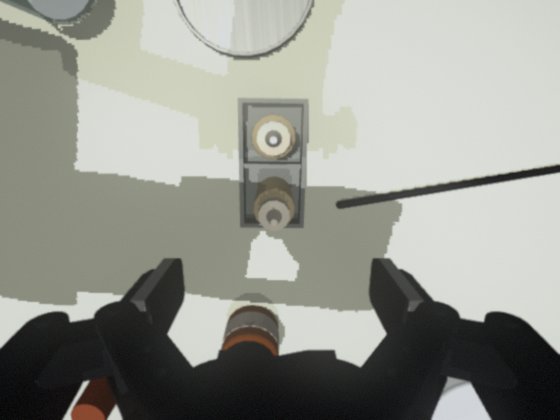

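Request:
drive_tool(rows=[0, -20, 23, 0, 0, 0, 100, 0, -48, 56, 0, 0, 0, 100, 0, -78, 91, 0, 0, 0, 100, 0, -108, 126, 0, 0, 0, 100, 0, -138, 161, 0, 0, 0, 100, 0, -168, 196, 0, 0, 0, 100, 0, -190, 222, 0, 0, 0, 100, 0, -200, 234, 0, 0, 0, 100, 0, -200, 234, 0, 0, 0, 100, 0, -200, 234, 0, 0, 0, 100])

```text
clock: 14.05
eef_pos: [419.0, -334.8, 156.6]
tcp_rot: [1.561, 1.565, -0.012]
contact_force: [0.8, -0.6, 0.0]
opening: 1.001
```

Run:
```python
from h import *
T=tool();im,_=snap("wrist","w13"); s=r.sense();print(s["eef_pos"],s["opening"],s["contact_force"])
hsv=cv2.cvtColor(im,cv2.COLOR_BGR2HSV)
print(proj("wrist",[[419,-336,44]],T))
crop(im,180,120,200,150,4,"w13c")
np.save("T13.npy",T)
```

```text
[ 419.15183119 -334.69991526  156.72195749] 1.0024901511663007 [ 0.29440101 -0.17126192 -0.34861495]
[[274.9088529  205.47293686]]
```

View pics/w13c.png

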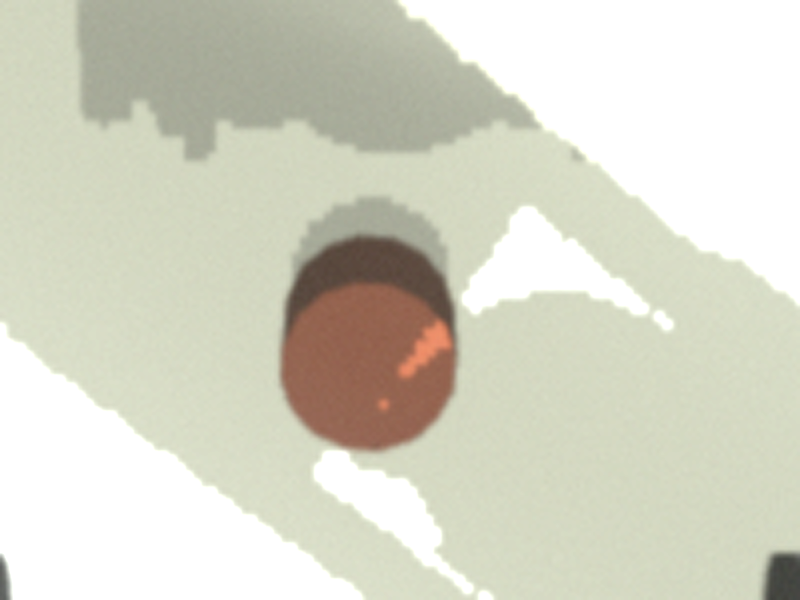

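Run:
```python
from h import *
T=np.load("T13.npy");print(onplane("wrist",[(272,211.4)],44,T),T[:3,3],r.sense()["eef_pos"])
```

```text
[[ 416.50621149 -341.22252994   44.        ]] [ 419.02643279 -334.79204422  156.64084615] [ 419.15183119 -334.69991526  156.72195749]
```

Request:
drive_tool(rows=[40, -2.5, 6, 0, 0, 0, 100, 80, -2.5, 6, 0, 0, 0, 100, 120, -2.5, 6, 0, 0, 0, 100, 144, -2.5, 6, 0, 0, 0, 100, 144, -2.5, 6, 0, 0, 0, 100, 144, -2.5, 6, 0, 0, 0, 70, 144, -2.5, 6, 0, 0, 0, 40, 144, -2.5, 6, 0, 0, 0, 35, 144, -2.5, 6, 0, 0, 0, 35, 144, -2.5, 6, 0, 0, 0, 35])

```text
clock: 15.35
eef_pos: [418.1, -341.1, 14.1]
tcp_rot: [1.404, 1.563, -0.168]
contact_force: [-0.7, 2.4, 8.4]
opening: 0.453
```

Request:
drive_tool(rows=[-10, 0, 0, 0, 0, 0, 35, -30, 0, 0, 0, 0, 0, 35, -65, 0, 0, 0, 0, 0, 35, -105, 0, 0, 0, 0, 0, 35, -135, 0, 0, 0, 0, 0, 35, -145, 0, 0, 0, 0, 0, 35, -145, 0, 0, 0, 0, 0, 35, -145, 0, 0, 0, 0, 0, 35])

```text
clock: 16.35
eef_pos: [416.4, -340.5, 157.9]
tcp_rot: [1.564, 1.565, -0.008]
contact_force: [0.8, -0.4, -0.4]
opening: 0.448
```

Run:
```python
from h import *
im,T=snap("side","d14"); s=r.sense();print(s["eef_pos"],s["opening"],s["contact_force"]);
im,T=snap("wrist","w14")
```

```text
[ 416.42866969 -340.44655929  157.80618987] 0.4536874459579728 [-0.40646131 -0.12743368 -0.91488679]
```

View pics/d14.png

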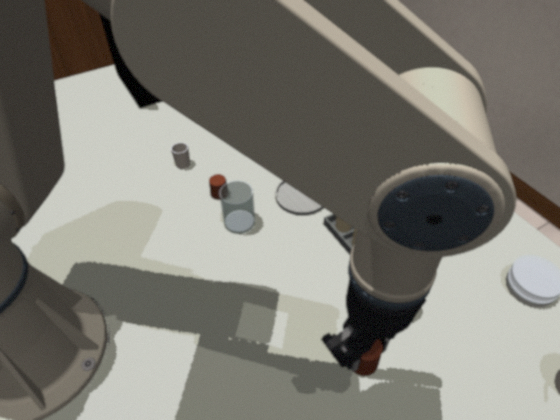

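View pics/w14.png

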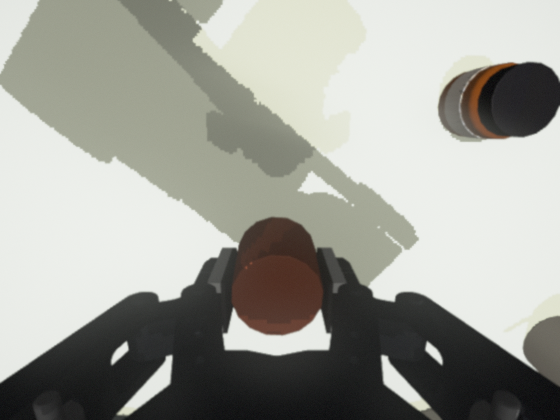

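Request:
drive_tool(rows=[0, 6, -14, 0, 0, 0, 35, 0, 18, -40, 0, 0, 0, 35, 0, 36, -78, 0, 0, 0, 35, 0, 54, -118, 0, 0, 0, 35, 0, 72, -158, 0, 0, 0, 35, 0, 90, -198, 0, 0, 0, 35, 0, 108, -238, 0, 0, 0, 35, 0, 124, -274, 0, 0, 0, 35, 0, 134, -294, 0, 0, 0, 35, 0, 137, -300, 0, 0, 0, 35])

```text
clock: 17.7
eef_pos: [554.0, -38.8, 158.1]
tcp_rot: [1.655, 1.566, 0.085]
contact_force: [-0.3, -0.4, -0.5]
opening: 0.451
```

Request:
drive_tool(rows=[0, 9, -20, 0, 0, 0, 35, 0, 25, -55, 0, 0, 0, 35, 0, 36, -80, 0, 0, 0, 35, 0, 41, -91, 0, 0, 0, 35, 0, 41, -91, 0, 0, 0, 35, 0, 41, -91, 0, 0, 0, 35])

```text
clock: 18.45
eef_pos: [594.3, 51.3, 158.1]
tcp_rot: [1.581, 1.567, 0.01]
contact_force: [-1.0, -0.3, -1.1]
opening: 0.446
```

Run:
```python
from h import *
np.set_printoptions(precision=1,suppress=True)
T=tool();im,_=snap("wrist","w15"); s=r.sense();print(s["eef_pos"],s["opening"],s["contact_force"]);np.save("T15.npy",T)
a=np.linspace(0,6.28,90)
p=proj("wrist",np.c_[595.5+60*np.cos(a),80.5+60*np.sin(a),0*a+12],T)
for q in p: cv2.circle(im,tuple(int(round(v)) for v in q),1,(0,0,255),-1)
cv2.imwrite("pics/w15p.png",im)
```

```text
[594.4  51.2 158.2] 0.45020320378049333 [ 0.2  0.3 -0.1]
```

View pics/w15p.png

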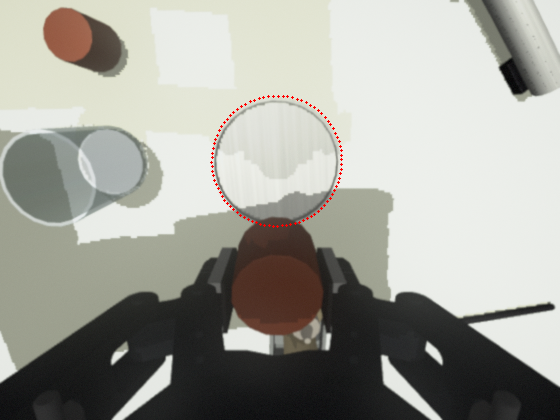

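Request:
drive_tool(rows=[25, 1, -2, 0, 0, 0, 35, 60, 1, -2, 0, 0, 0, 35, 95, 1, -2, 0, 0, 0, 35, 120, 1, -2, 0, 0, 0, 35, 133, 1, -2, 0, 0, 0, 35, 139, 1, -2, 0, 0, 0, 35, 139, 1, -2, 0, 0, 0, 35, 139, 1, -2, 0, 0, 0, 35])

```text
clock: 19.5
eef_pos: [596.7, 53.3, 20.2]
tcp_rot: [1.611, 1.565, 0.04]
contact_force: [0.4, -0.3, -0.9]
opening: 0.453
```

Run:
```python
from h import *
np.set_printoptions(precision=1,suppress=True)
s=r.sense();print(s["eef_pos"],s["opening"],s["contact_force"])
im,_=snap("side","d16");crop(im,240,120,160,120,4.8,"d16c")
```

```text
[596.7  53.3  20.2] 0.4529307082733392 [ 0.4 -0.3 -0.9]
```

View pics/d16c.png

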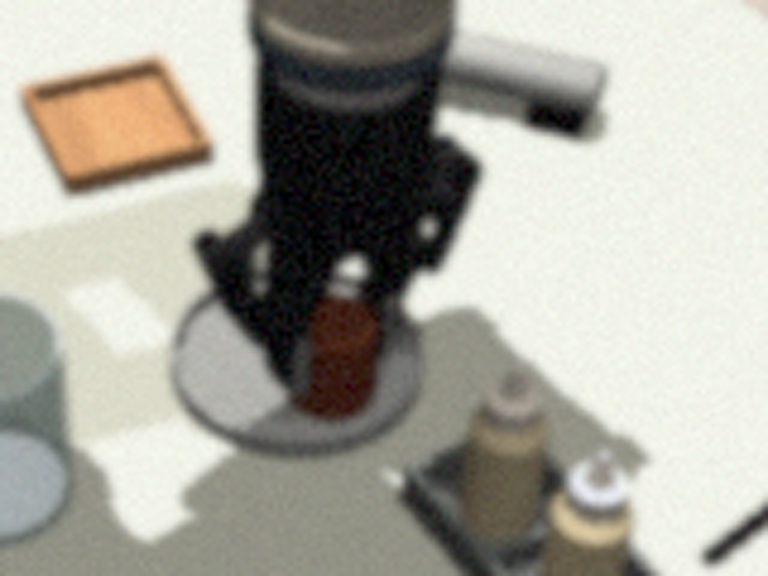

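Near the floor; ease down 2.5 mm and check the force, then open.

Request:
drive_tool(rows=[1.5, 0, 0, 0, 0, 0, 35, 2.5, 0, 0, 0, 0, 0, 35, 2.5, 0, 0, 0, 0, 0, 35])

```text
clock: 19.92
eef_pos: [597.0, 53.4, 18.2]
tcp_rot: [1.625, 1.564, 0.054]
contact_force: [-1.3, 0.6, 4.8]
opening: 0.451
```

Request:
drive_tool(rows=[0, 0, 0, 0, 0, 0, 50, 0, 0, 0, 0, 0, 0, 70, 0, 0, 0, 0, 0, 0, 100, 0, 0, 0, 0, 0, 0, 100, -15, 0, 0, 0, 0, 0, 100, -50, 0, 0, 0, 0, 0, 100, -100, 0, 0, 0, 0, 0, 100, -130, 0, 0, 0, 0, 0, 100, -140, 0, 0, 0, 0, 0, 100, -140, 0, 0, 0, 0, 0, 100])

```text
clock: 21.18
eef_pos: [596.2, 53.4, 158.6]
tcp_rot: [1.633, 1.564, 0.062]
contact_force: [-0.0, -0.2, 0.4]
opening: 1.001
```

Run:
```python
from h import *
np.set_printoptions(precision=1,suppress=True)
T=tool();im,_=snap("wrist","w17");s=r.sense();print(s["eef_pos"],s["opening"],s["contact_force"]);np.save("T17.npy",T)
crop(im,190,80,200,150,4,"w17c")
```

```text
[595.6  53.3 157.6] 0.9987865485986429 [-0.2  0.1  0.5]
```

View pics/w17.png

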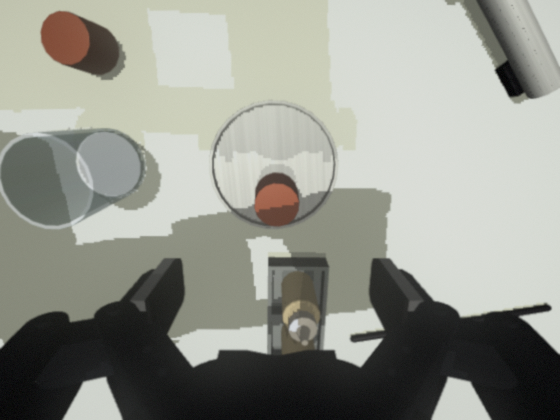

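View pics/w17c.png

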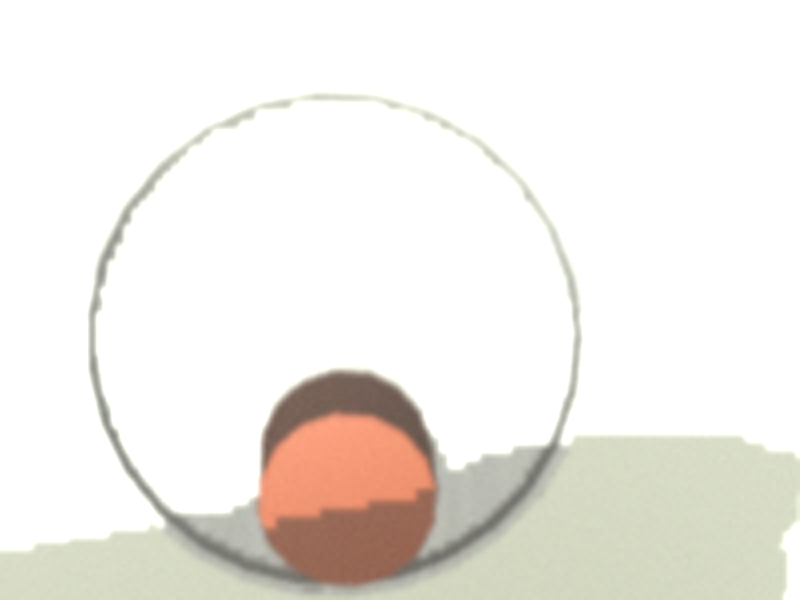

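Run:
```python
from h import *
np.set_printoptions(precision=1,suppress=True)
T=np.load("T17.npy")
c=lambda x,y:(190+x/4,80+y/4)
print("stopper",onplane("wrist",[c(348,498)],48,T))
a=onplane("wrist",[c(90,335),c(579,335),c(335,95),c(310,588)],12,T);print(a)
print("stF",onplane("wrist",[(66,39)],44,T),"beaker",onplane("wrist",[(46,180)],92,T))
```

```text
stopper [[598.1  53.6  48. ]]
[[538.7  83.   12. ]
 [651.8  82.8  12. ]
 [595.5 135.8  12. ]
 [589.1  21.1  12. ]]
stF [[438.7 182.5  44. ]] beaker [[438.8  83.4  92. ]]
```

Request:
drive_tool(rows=[0, -20, -16, 0, 0, 0, 100, 0, -55, -45, 0, 0, 0, 100, 0, -90, -73, 0, 0, 0, 100, 0, -125, -102, 0, 0, 0, 100, 0, -148, -121, 0, 0, 0, 100, 0, -157, -128, 0, 0, 0, 100, 0, -157, -128, 0, 0, 0, 100, 0, -157, -128, 0, 0, 0, 100])

```text
clock: 22.22
eef_pos: [439.4, 180.9, 156.5]
tcp_rot: [1.585, 1.565, 0.014]
contact_force: [0.7, 0.3, 0.9]
opening: 0.999
```

Run:
```python
from h import *
T=tool();im,_=snap("wrist","w18"); s=r.sense();print(s["eef_pos"],s["opening"],s["contact_force"])
crop(im,180,120,200,150,4,"w18c")
np.save("T18.npy",T);print(proj("wrist",[[438.8,181.5,44]],T))
```

```text
[439.38594263 180.85059605 156.51680988] 0.9985585450209037 [0.40798102 0.19552385 0.14695274]
[[274.24078021 203.51178178]]
```

View pics/w18c.png

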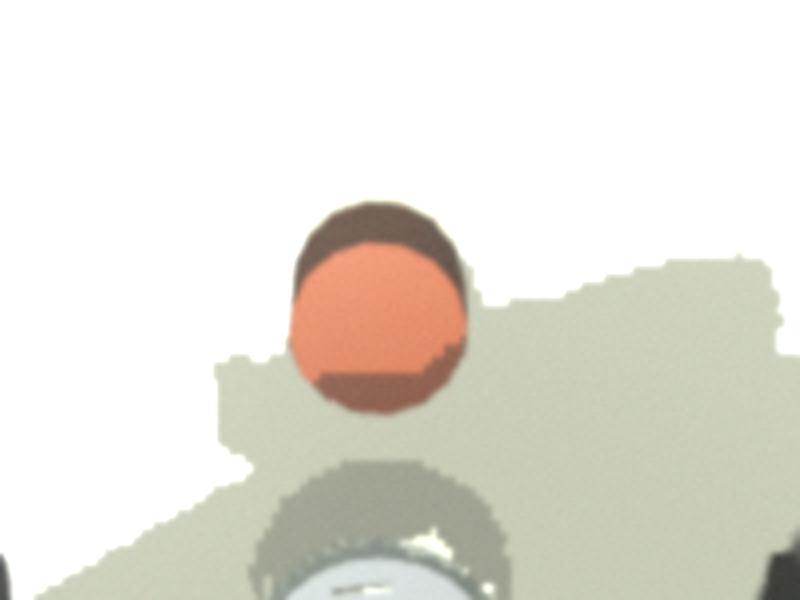

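View pics/w18.png

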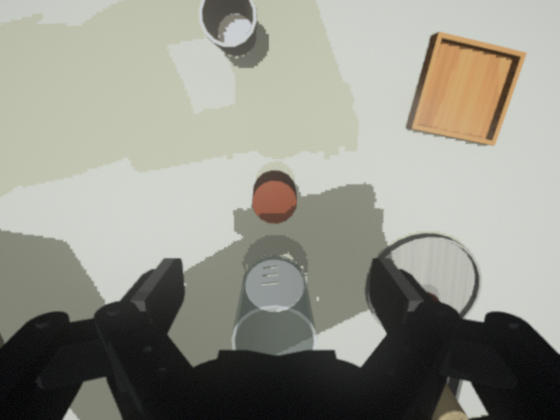

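Request:
drive_tool(rows=[40, 0, -2, 0, 0, 0, 100, 80, 0, -2, 0, 0, 0, 100, 120, 0, -2, 0, 0, 0, 100, 143, 0, -2, 0, 0, 0, 100, 143, 0, -2, 0, 0, 0, 100, 143, 0, -2, 0, 0, 0, 70, 143, 0, -2, 0, 0, 0, 40, 143, 0, -2, 0, 0, 0, 35, 143, 0, -2, 0, 0, 0, 35, 143, 0, -2, 0, 0, 0, 35])

```text
clock: 23.52
eef_pos: [441.0, 183.1, 14.8]
tcp_rot: [1.669, 1.563, 0.097]
contact_force: [-0.2, -0.6, 8.4]
opening: 0.449
```

Request:
drive_tool(rows=[-10, 0, 0, 0, 0, 0, 35, -30, 0, 0, 0, 0, 0, 35, -65, 0, 0, 0, 0, 0, 35, -90, 0, 0, 0, 0, 0, 35, -100, 0, 0, 0, 0, 0, 35, -100, 0, 0, 0, 0, 0, 35, -100, 0, 0, 0, 0, 0, 35])

```text
clock: 24.4
eef_pos: [439.6, 182.8, 114.0]
tcp_rot: [1.615, 1.565, 0.043]
contact_force: [-0.2, 0.4, -0.6]
opening: 0.448
```

Run:
```python
from h import *
np.set_printoptions(precision=1,suppress=True)
T=np.load("T18.npy")
c=onplane("wrist",[(438,33),(526,51),(495,146),(411,129)],14,T);print(c,c.mean(0))
print("cruc",onplane("wrist",[(228.5,12)],52,T))
im,T=snap("wrist","w19"); s=r.sense();print(s["eef_pos"],s["opening"],s["contact_force"])
im,T=snap("scene","s19");crop(im,230,140,200,160,3.8,"s19c")
```

```text
[[575.5 320.3  14. ]
 [654.1 308.   14. ]
 [640.6 227.5  14. ]
 [560.9 242.   14. ]] [607.8 274.5  14. ]
cruc [[406.9 323.7  52. ]]
[439.6 182.8 113.9] 0.44816752712796587 [-0.5  0.1 -0.9]
```

View pics/s19c.png

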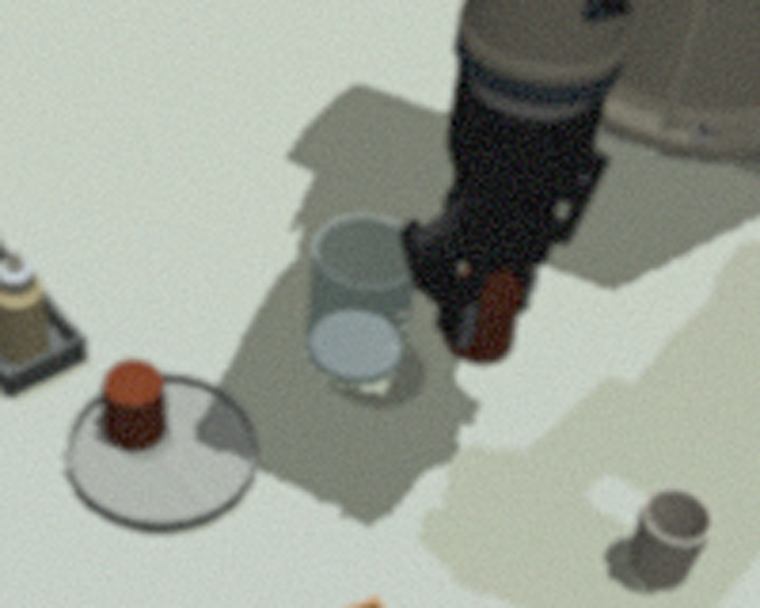

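View pics/w19.png

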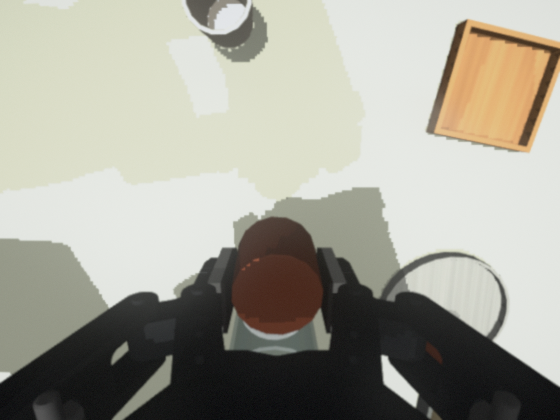

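Request:
drive_tool(rows=[0, 15, 7, 0, 0, 0, 35, 0, 45, 22, 0, 0, 0, 35, 0, 80, 39, 0, 0, 0, 35, 0, 115, 56, 0, 0, 0, 35, 0, 145, 70, 0, 0, 0, 35, 0, 156, 76, 0, 0, 0, 35, 0, 156, 76, 0, 0, 0, 35, 0, 156, 76, 0, 0, 0, 35])

```text
clock: 25.5
eef_pos: [594.4, 106.8, 114.3]
tcp_rot: [1.569, 1.566, -0.003]
contact_force: [-0.1, -0.6, -1.3]
opening: 0.457
```

Run:
```python
from h import *
im,T=snap("wrist","w20"); s=r.sense();print(s["eef_pos"],s["opening"],s["contact_force"])
im,T=snap("scene","s20");crop(im,190,140,200,160,3.8,"s20c")
```

```text
[594.42697693 106.99874251 114.49844975] 0.44858452128684945 [-0.81448786 -0.76928392 -0.29938678]
```

View pics/s20c.png

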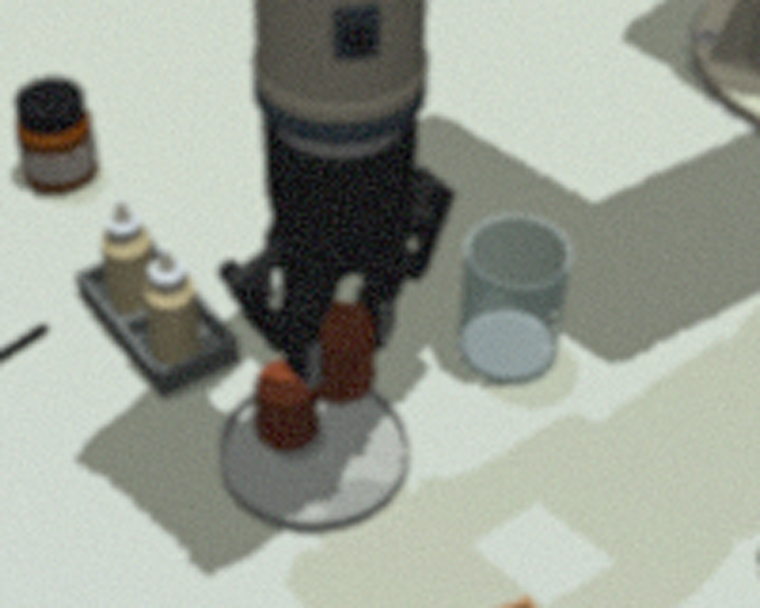

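Request:
drive_tool(rows=[20, 1, 1, 0, 0, 0, 35, 50, 1, 1, 0, 0, 0, 35, 75, 1, 1, 0, 0, 0, 35, 89, 1, 1, 0, 0, 0, 35, 94, 1, 1, 0, 0, 0, 35, 95, 1, 1, 0, 0, 0, 35, 96.5, 1, 1, 0, 0, 0, 35, 96.5, 1, 1, 0, 0, 0, 35])

```text
clock: 26.6
eef_pos: [596.7, 106.2, 18.9]
tcp_rot: [1.617, 1.564, 0.046]
contact_force: [0.3, 0.2, 0.1]
opening: 0.449
```

Request:
drive_tool(rows=[1, 0, 0, 0, 0, 0, 35, 1, 0, 0, 0, 0, 0, 35])

```text
clock: 26.85
eef_pos: [596.7, 106.2, 18.8]
tcp_rot: [1.625, 1.564, 0.054]
contact_force: [-3.3, -1.1, 8.6]
opening: 0.451
```

Request:
drive_tool(rows=[0, 0, 0, 0, 0, 0, 50, 0, 0, 0, 0, 0, 0, 70, 0, 0, 0, 0, 0, 0, 100, 0, 0, 0, 0, 0, 0, 100, -15, 0, 0, 0, 0, 0, 100, -50, 0, 0, 0, 0, 0, 100, -100, 0, 0, 0, 0, 0, 100, -130, 0, 0, 0, 0, 0, 100, -140, 0, 0, 0, 0, 0, 100, -140, 0, 0, 0, 0, 0, 100])

```text
clock: 28.1
eef_pos: [595.8, 106.2, 159.2]
tcp_rot: [1.638, 1.563, 0.066]
contact_force: [-0.3, 0.9, -0.8]
opening: 1.005
```

Run:
```python
from h import *
T=tool();im,_=snap("wrist","w21");s=r.sense();print(s["eef_pos"],s["opening"],s["contact_force"]);np.save("T21.npy",T)
```

```text
[595.23055204 106.05200936 158.16787696] 1.0006031904265142 [ 0.5073414  -0.13619675  0.68556346]
```

View pics/w21.png

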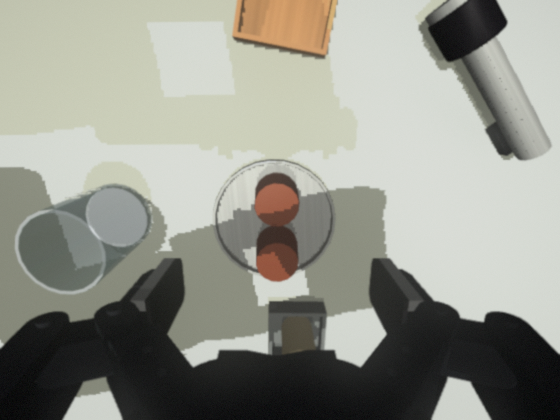

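Request:
drive_tool(rows=[0, -18, -21, 0, 0, 0, 100, 0, -48, -55, 0, 0, 0, 100, 0, -80, -92, 0, 0, 0, 100, 0, -112, -129, 0, 0, 0, 100, 0, -144, -166, 0, 0, 0, 100, 0, -174, -200, 0, 0, 0, 100, 0, -188, -216, 0, 0, 0, 100, 0, -188, -216, 0, 0, 0, 100, 0, -188, -216, 0, 0, 0, 100])

```text
clock: 29.28
eef_pos: [407.2, 321.4, 156.2]
tcp_rot: [1.359, 1.566, -0.212]
contact_force: [1.1, -0.0, -0.0]
opening: 1.003
```

Run:
```python
from h import *
T=tool();im,_=snap("wrist","w22"); s=r.sense();print(s["eef_pos"],s["opening"],s["contact_force"])
crop(im,180,120,200,150,4,"w22c")
np.save("T22.npy",T);print(proj("wrist",[[407,322,52]],T))
```

```text
[407.50308882 321.31998262 156.42796296] 0.9967672719868269 [ 0.24687631 -0.33537657  0.69844043]
[[274.79714677 205.97718685]]
```

View pics/w22c.png

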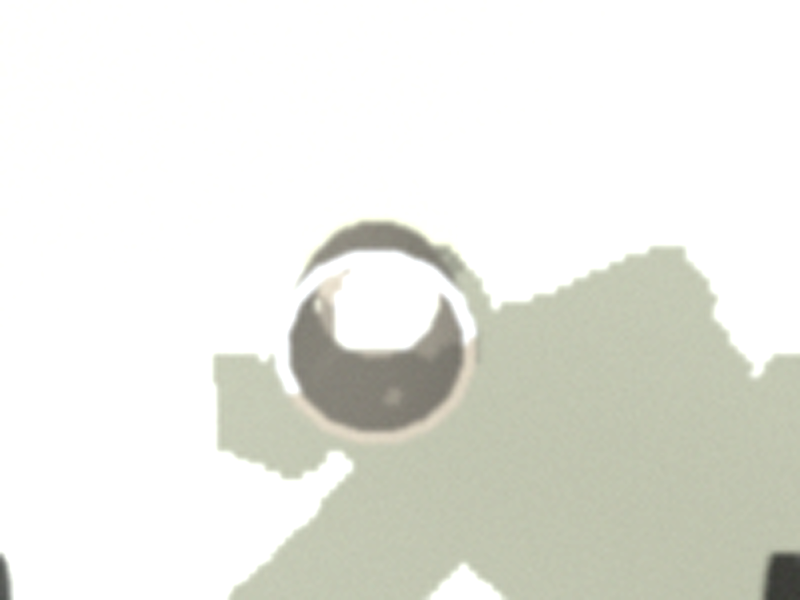

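View pics/w22.png

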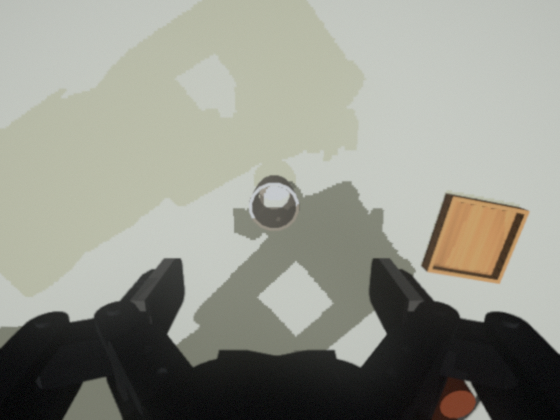

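Request:
drive_tool(rows=[40, 0, -1, 0, 0, 0, 100, 80, 0, -1, 0, 0, 0, 100, 117, 0, -1, 0, 0, 0, 100, 139, 0, -1, 0, 0, 0, 100, 139, 0, -1, 0, 0, 0, 100, 139, 0, -1, 0, 0, 0, 70, 139, 0, -1, 0, 0, 0, 45, 139, 0, -1, 0, 0, 0, 35, 139, 0, -1, 0, 0, 0, 35, 139, 0, -1, 0, 0, 0, 35])

```text
clock: 30.58
eef_pos: [408.7, 322.7, 18.5]
tcp_rot: [1.629, 1.564, 0.058]
contact_force: [-1.1, 0.1, 5.1]
opening: 0.472
```

Request:
drive_tool(rows=[-10, 0, 0, 0, 0, 0, 35, -30, 0, 0, 0, 0, 0, 35, -50, 0, 0, 0, 0, 0, 35, -60, 0, 0, 0, 0, 0, 35, -60, 0, 0, 0, 0, 0, 35, -60, 0, 0, 0, 0, 0, 35])

```text
clock: 31.32
eef_pos: [408.1, 322.5, 78.1]
tcp_rot: [1.562, 1.565, -0.01]
contact_force: [-0.6, 0.4, -0.7]
opening: 0.474
```

Run:
```python
from h import *
np.set_printoptions(precision=1,suppress=True)
T=np.load("T22.npy")
c=onplane("wrist",[(449,193.5),(529,208.5),(499,282),(425,268)],14,T);print(c,c.mean(0))
im,T=snap("wrist","w23"); s=r.sense();print(s["eef_pos"],s["opening"],s["contact_force"])
im,T=snap("scene","s23");crop(im,290,180,180,150,4,"s23c")
```

```text
[[571.5 323.5  14. ]
 [653.3 308.6  14. ]
 [639.1 229.4  14. ]
 [558.6 246.2  14. ]] [605.6 276.9  14. ]
[408.  322.4  77.9] 0.47225239830225463 [ 0.1  0.5 -0.6]
```

View pics/s23c.png

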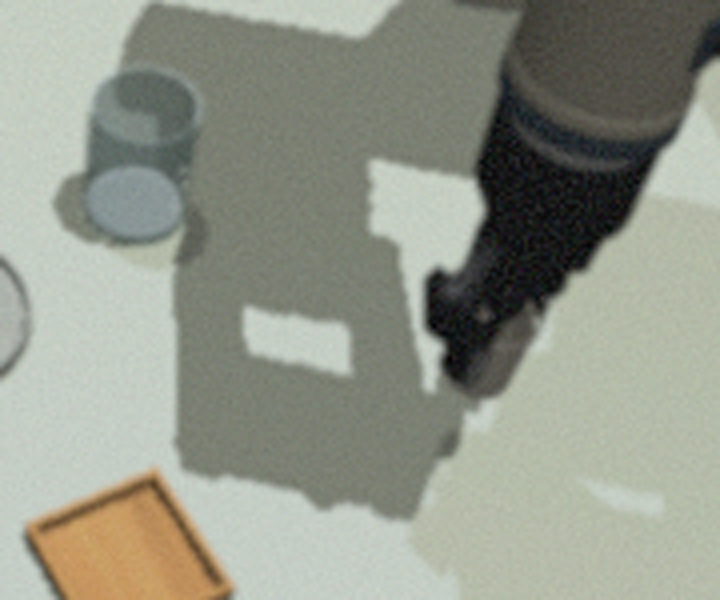

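View pics/w23.png

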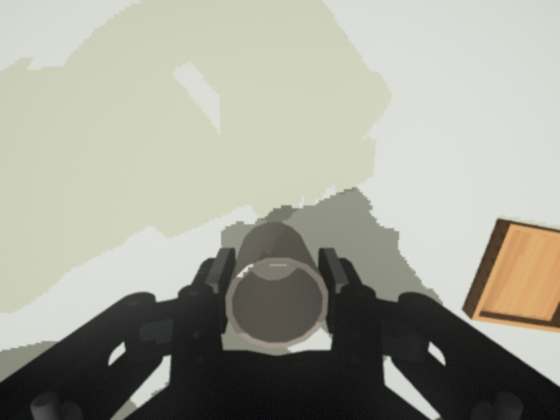

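Request:
drive_tool(rows=[0, 15, 4, 0, 0, 0, 35, 0, 45, 11, 0, 0, 0, 35, 0, 85, 20, 0, 0, 0, 35, 0, 125, 30, 0, 0, 0, 35, 0, 165, 39, 0, 0, 0, 35, 0, 190, 45, 0, 0, 0, 35, 0, 199, 47, 0, 0, 0, 35, 0, 199, 47, 0, 0, 0, 35, 0, 199, 47, 0, 0, 0, 35])

```text
clock: 32.55
eef_pos: [605.8, 275.4, 78.6]
tcp_rot: [1.393, 1.566, -0.178]
contact_force: [-0.3, -0.2, -1.0]
opening: 0.474
```

Run:
```python
from h import *
T=tool();im,_=snap("wrist","w24"); s=r.sense();print(s["eef_pos"],s["opening"],s["contact_force"]);np.save("T24.npy",T)
im,_=snap("scene","s24");crop(im,250,220,180,150,4,"s24c")
```

```text
[605.82839807 275.47142381  78.79697088] 0.476342876781252 [-0.15617667 -0.15651267  0.33386611]
```

View pics/s24c.png

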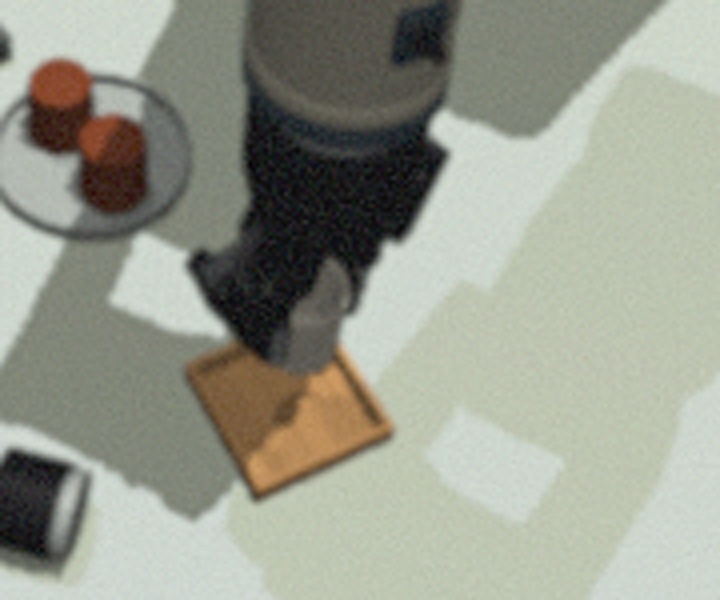

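View pics/w24.png

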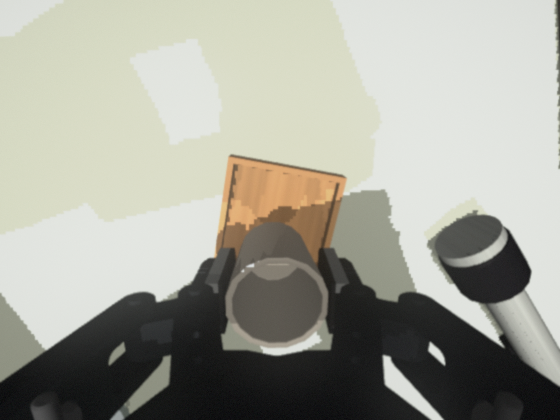

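Request:
drive_tool(rows=[15, 1, 1, 0, 0, 0, 35, 35, 1, 1, 0, 0, 0, 35, 48, 1, 1, 0, 0, 0, 35, 54, 1, 1, 0, 0, 0, 35, 55, 1, 1, 0, 0, 0, 35, 55, 1, 1, 0, 0, 0, 35, 55, 1, 1, 0, 0, 0, 35])

```text
clock: 33.52
eef_pos: [607.7, 274.7, 24.5]
tcp_rot: [1.54, 1.565, -0.03]
contact_force: [-0.9, -0.2, -1.1]
opening: 0.471
```

Request:
drive_tool(rows=[1.5, 0, 0, 0, 0, 0, 35, 1.5, 0, 0, 0, 0, 0, 35])

```text
clock: 33.78
eef_pos: [607.7, 274.8, 23.2]
tcp_rot: [1.559, 1.565, -0.011]
contact_force: [0.2, 0.5, -0.9]
opening: 0.473
```

Run:
```python
from h import *
s=r.sense();print(s["eef_pos"],s["opening"],s["contact_force"])
im,_=snap("scene","s25");crop(im,250,220,180,150,4,"s25c")
```

```text
[607.72353022 274.75830466  23.16662552] 0.47286151585793135 [ 0.21670913  0.54088522 -0.86957652]
```

View pics/s25c.png

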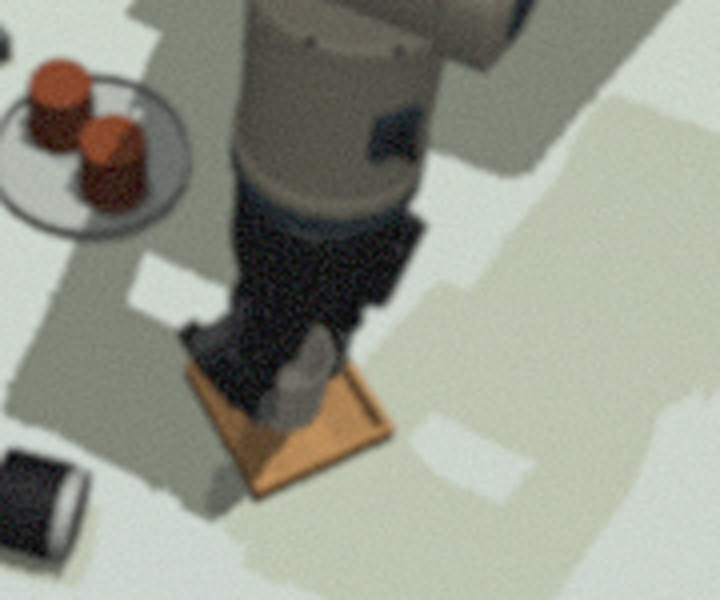

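Request:
drive_tool(rows=[1, 0, 0, 0, 0, 0, 35, 1, 0, 0, 0, 0, 0, 35])

```text
clock: 34.08
eef_pos: [607.8, 274.8, 22.6]
tcp_rot: [1.575, 1.565, 0.004]
contact_force: [-2.2, -0.6, 4.2]
opening: 0.472
```

Touching the floor; release and retreat.

Request:
drive_tool(rows=[0, 0, 0, 0, 0, 0, 55, 0, 0, 0, 0, 0, 0, 75, 0, 0, 0, 0, 0, 0, 100, 0, 0, 0, 0, 0, 0, 100, -15, 0, 0, 0, 0, 0, 100, -50, 0, 0, 0, 0, 0, 100, -100, 0, 0, 0, 0, 0, 100, -150, 0, 0, 0, 0, 0, 100, -180, 0, 0, 0, 0, 0, 100, -180, 0, 0, 0, 0, 0, 100])

```text
clock: 35.33
eef_pos: [608.3, 275.6, 206.8]
tcp_rot: [1.789, 1.559, 0.219]
contact_force: [0.4, 0.2, 0.1]
opening: 0.997
```

Request:
drive_tool(rows=[0, -30, 0, 0, 0, 0, 100, 0, -80, 0, 0, 0, 0, 100, 0, -130, 0, 0, 0, 0, 100, 0, -150, 0, 0, 0, 0, 100, 0, -150, 0, 0, 0, 0, 100])

```text
clock: 35.95
eef_pos: [457.5, 275.5, 204.9]
tcp_rot: [1.772, 1.559, 0.202]
contact_force: [0.1, 0.6, 0.0]
opening: 0.994
```

Run:
```python
from h import *
s=r.sense();print(s["clock"],s["eef_pos"],s["opening"],s["contact_force"])
im,_=snap("scene","s26");crop(im,170,130,260,210,3,"s26c")
im,_=snap("side","d26");crop(im,150,100,280,220,2.8,"d26c")
```

```text
35.95 [457.47971623 275.49521898 204.94769286] 0.994227805056451 [0.05788391 0.59353453 0.04900742]
```

View pics/s26c.png

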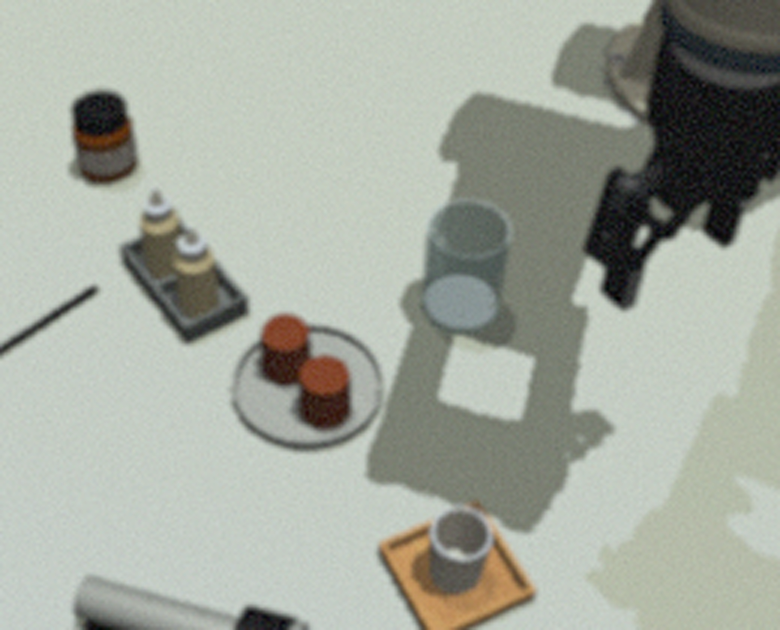

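View pics/d26c.png

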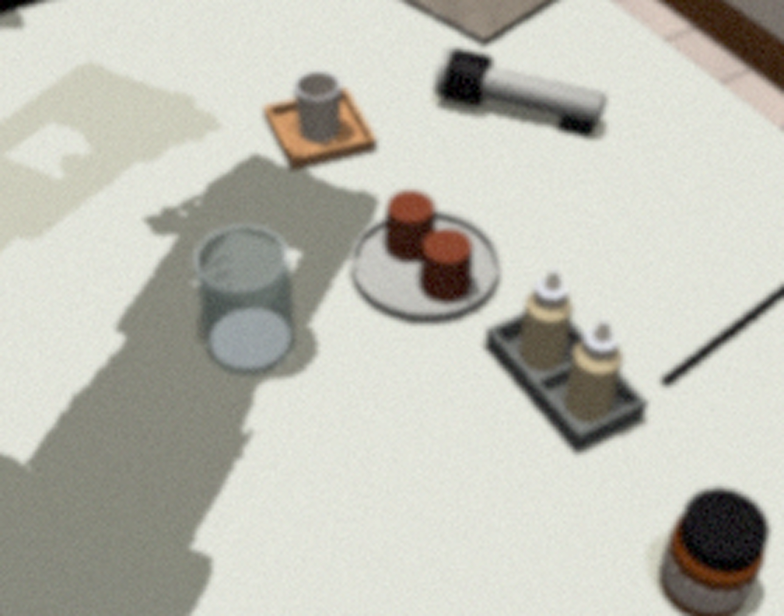

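```bash
python3 -c "
from rig import sign_off;print(sign_off())"
```

```text
the job is handed in; nothing more can be done
None
```

I put all five pieces away in the order you listed and handed the job in at about 36 s on the robot's clock, out of 120 s. The two bottles stand in the grey tray, one per bay. The two stoppers sit side by side on the floor of the dish, and the crucible stands in the wooden tray.

- **Last checks:** the final scene and side pictures show everything upright and in place. The beaker and jar look to be where they started, judged by eye. The gripper was open, about 205 mm up, and touching nothing. The largest force reading I saw was about 9 N.
- **One disagreement:** the scene and side cameras gave positions 3–19 mm apart, more than the stated 2 mm calibration. I therefore set every grasp from the wrist camera, and no grasp or placement had to be redone.

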